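Clear a jammed disc from the blank feeder, refill it and issue one disc to a case

ROBOT

A 6-joint arm with a two-finger parallel gripper is mounted at the origin on a cart in front of the work surface, level with it; the furniture and walls round the work are solid. World frame = base frame: x ahead of the robot, y to its left, z up, the work surface at z = 0. Lengths are in m, angles in rad, forces in N, time in s.
With the tool pointing down it reaches from about 0.35 to 0.975 m from the base axis. Payload 4.9 kg.
Tool frame: the origin (TCP) lies between the finger pads; the fingertips stand 14 mm ahead of it and the grasp point (between the pads) lies 5 mm behind it (manip.finger_overhang is the distance from the TCP to the fingertips, in m); z points along the fingers, y is the line along which they close (so a half turn about z gives the same grasp; the last joint's range is limited). The gripper opens to 85 mm and grips with 20 to 120 N. Pads are 22 mm wide; open, the fingers measure 114 mm over their backs; the gripper's body (76 mm by 85 mm) begins 54 mm behind the grasp point. The pads swing forward as they close: fully open they stand 13 mm farther back than shut.
Start: joints at [1.035, 0.053, 1.613, -0, 1.476, -0.119], TCP at [0.253, 0.571, 0.245] pointing down, gripper open.
Joint ranges: [-3.01, 3.01], [-1.01, 2.22], [0.06, 2.58], [-1.02, 4.17], [0.09, 2.62], [-3.14, 3.14]. Speed limits (rad/s): [2.57, 2.57, 3.14, 3.14, 3.14, 3.14].

INTERFACE

Orientations are given as a unit quaternion [w, x, y, z].
In Python, from plant import manip, grab_frame gives the robot as it stands.
- The arm moves only by the tool servo_tool, never from a script. Its argument "deltas" is a list that holds one entry, the list of rows, each a list of 5 numbers: the opening in per cent of the stroke, from 0 (shut) to 100 (fully open), then the shift along the world's x, y, z in m, then the turn about the world's z in degrees. A call has exactly 8 rows; each row shifts and turns the commanded pose from where the row before left it; what a row does not reach is not made up. A row lasts 1/10 s, in which the tool goes at most 50 mm and 8.59 degrees, less where a joint would pass 70% of its speed; a pose out of reach is approached as far as the arm can. A call is refused whole if a number of a shift passes 0.05 or a number of a turn 8.59, either way. A call with a gripper value outside its range is refused whole. The fingers move at their own pace and stop on an object; the grip force is fixed at half the most. Time passes only in rows, so rows that do not move let the fingers close, or fill a call up. It gives the time, the measured TCP pose, the force, the opening and the grip force at its end, in the units of the state.
- manip.state(): the state, without advancing time (a new reading comes with each control period).
- grab_frame(name): name is "side" or "top"; returns a dict with "pixels" (400x640x3 uint8, red, green, blue), "z_map" (400x640 float32, m along the optical axis (not along the pixel's ray), 0 where there is no reading), "fx", "fy", "cx", "cy" (pixels), "rvec" (rotation vector, rad) and "tvec" (3), from world to camera coordinates, as OpenCV has them. Camera axes: x right, y down, z forward; pixel columns grow to the right and rows downward; lengths in m; the calibration is good to about 2 mm. A picture is of the moment at which its call begins.
- manip.job_done(): hands the job in; it is judged then, once.
The state is a dict: "time": time; "joint_pos": joint angles; "joint_vel": joint speeds; "joint_efforts": joint torques, N m; "tool_pos": TCP position; "tool_rot": TCP orientation; "contact_force": force on the tool from outside, world axes, zero at the start; "ft_torque": the same for the moment, N m; "gripper_width": opening from 0.0 (shut) to 1.0 (fully open); "grasp_force": force on a finger pad.
Only numpy, scipy, OpenCV 4.12 (cv2) and the standard library are available. Lean on these libraries where they do the work, as an engineer would, in place of code of your own. Each camera call takes 0.05 s, during which the arm holds its last target. There are 200 camera calls.

TASK

A pink disc that is too thick is jammed in the throat of the blank feeder: nudge it back up the chute until it comes free, lift it out and put it in the red pan. Then stand all the white discs from the rack in the chute so that they roll down to the gate, swing the red feed lever with the black knob to its stop once and let it spring back, so that one disc rolls into the outlet and the next one comes down to the gate. Last, lay or stand the issued disc in the green case pan beside its cast; leave the cast in its pan and the other things where they are.

Things in the scene. Friction and masses are not known exactly. Their poses are not given: they have to be found in the camera images.
- feeder: Blank feeder, fixed to the worktop: grey base 92 x 330 x 10 mm, steel chute on white pillars. Origin on the worktop under the middle of the chute near the gate; z up, +y points (level) up the chute, -x is the lever side, toward the robot. Discs stand on edge in the chute, flat faces toward +x and -x, and roll down toward -y.
- chute: The chute, a frame tilted 10 deg: origin on its floor near the gate, x as the feeder's x, y up the slope, z square to the floor. Channel from x = -10 to +13 mm; walls 4 mm thick, 24 mm high, so a standing disc (68 mm high, centre at z = 34 mm) can be gripped by its faces above them. Floor from y = -125 mm (end stop, 48 mm high) to +195 mm.
- cheek (a joint): Brass cheek that a 5 N spring presses into the throat (under the bridge, y = -32 to -7 mm in the chute's frame) from the +x side: 0 with the 22 mm disc squeezed in, -0.0025 m when it has sprung shut, leaving 19.5 mm. The squeezed disc is held by friction: 5 to 10 N along the chute moves it. White discs pass freely. Not to be handled.
- feed_lever (a joint): Red feed lever on an upright axis; 0 at rest, 0.70 rad at its stop, growing clockwise seen from above; spring-loaded, 1.5 N at the knob at rest to 4 N at the stop. At the stop the gate is open and the lowest disc rolls into the outlet (keep it there 1 s) while a pin holds the next; let go, it springs back, the gate shuts and the next disc rolls down to it.
- lever_knob (a point): Centre of the lever's upright round black knob, 24 mm in diameter and 28 mm high, on a 12 mm pin; 55 mm level distance from lever_pivot. Fixed on the lever, it turns with it. It can be pinched from above or pushed.
- lever_pivot (a point): Point on the lever's upright axis, at the knob's height.
- gate_spot (a point): Where a white disc's centre lies when it rests at the gate, under the bridge. The gate is a steel bar across the chute, 33 to 42 mm down the slope from here, that reaches up to 7 mm below the height of its disc's centre and closes the way to the outlet.
- bridge_bar (a point): Middle of the bridge, a white strap 8 mm wide (along the chute) and 4 mm thick across the chute, 73 mm above its floor, on two posts (41 mm over all), 14 mm up the slope from the gate_spot. A disc under it cannot be lifted; one whose centre is 52 mm or more up the slope from the gate_spot is clear. Fingers pushing the disc's lower rim from the outlet side can come right up to it.
- load_spot (a point): Where the centre of a fresh disc is when stood in the open upper part of the chute, 150 mm up the slope from the gate, axis along the feeder's x; let go there, it rolls down to the gate or to the disc before it. Three discs fit from here down to the gate.
- nest_spot (a point): Centre of a disc that has rolled into the outlet and rests against the end stop, 90 mm down the slope from gate_spot; nothing covers it.
- thick_disc_centre (a point): Centre of the pink disc, 68 mm in diameter, 22 mm thick; its own x is its axis. It starts jammed in the throat, 3 to 8 mm up the slope from the gate_spot. With its centre 28 mm or more up the slope it is free of the throat and then rests against the end of the shut cheek, without rolling in again.
- rack: White rack 214 x 80 mm, fixed; origin at the centre of its underside, x along its length. Slots at x = -78, -26, 26 and 78 mm for discs on edge, axis along the rack's x; slot floors at z = 6 mm, ribs beside them up to z = 25 mm, 26 mm over their outsides at each slot.
- red_pan_floor (a point): Middle of the inner floor of the loose red pan for rejects: about 134 x 200 mm inside at the floor (x by y), walls 60 mm high, outside 176 x 250 mm, with an upright flag plate 168 mm high on its +x side. Frame as the pan.
- green_pan_floor (a point): Middle of the inner floor of the loose green case pan: inside 130 x 196 mm (x by y), walls 60 mm high. Frame as the pan. The cast stands in its +y half, the -y half is empty.
- case_cast_centre (a point): Centre of the yellow stone cast in the green pan, 56 x 58 x 32 mm.
- articulator_centre (a point): Centre of a brass articulator standing on the worktop, 70 x 64 x 67 mm; to be left alone.
- blank_a_centre (a point): Centre of a white disc, 68 mm in diameter and 18 mm thick, 0.16 kg; its own x is its axis. It stands in one of the rack's slots, or is absent.
- blank_b_centre (a point): Centre of a white disc, 68 mm in diameter and 18 mm thick, 0.16 kg; its own x is its axis. It stands in one of the rack's slots, or is absent.
- blank_c_centre (a point): Centre of a white disc, 68 mm in diameter and 18 mm thick, 0.16 kg; its own x is its axis. It stands in one of the rack's slots, or is absent.
- blank_d_centre (a point): Centre of a white disc, 68 mm in diameter and 18 mm thick, 0.16 kg; its own x is its axis. It stands in one of the rack's slots, or is absent.

How it is judged:
On the way, in this order (a step that is already met when the one before it is completed fails the run):
1. the pink disc has been worked back up the chute out of the throat (the cheek has sprung shut), still standing in the chute (x of thick_disc_centre in the frame of chute between -0.02 and 0.022 m and y of thick_disc_centre in the frame of chute between 0.024 and 0.16 m and z of thick_disc_centre in the frame of chute between 0.027 and 0.042 m and value of joint cheek below -0.0018 m), for 0.1 s.
2. the pink disc lies or stands in the red pan (x of thick_disc_centre in the frame of red_pan_floor between -0.075 and 0.075 m and y of thick_disc_centre in the frame of red_pan_floor between -0.108 and 0.108 m and z of thick_disc_centre in the frame of red_pan_floor between 0 and 0.055 m and linear speed of thick_disc below 0.03 m/s and contact force between the fingers and thick_disc below 0.3 N), for 0.2 s.
3. all white discs stand in the chute above the gate, let go (x of blank_a_centre in the frame of chute between -0.02 and 0.022 m and y of blank_a_centre in the frame of chute between -0.012 and 0.175 m and z of blank_a_centre in the frame of chute between 0.027 and 0.042 m and x of blank_b_centre in the frame of chute between -0.02 and 0.022 m and y of blank_b_centre in the frame of chute between -0.012 and 0.175 m and z of blank_b_centre in the frame of chute between 0.027 and 0.042 m and x of blank_c_centre in the frame of chute between -0.02 and 0.022 m and y of blank_c_centre in the frame of chute between -0.012 and 0.175 m and z of blank_c_centre in the frame of chute between 0.027 and 0.042 m and x of blank_d_centre in the frame of chute between -0.02 and 0.022 m and y of blank_d_centre in the frame of chute between -0.012 and 0.175 m and z of blank_d_centre in the frame of chute between 0.027 and 0.042 m and contact force between the fingers and blank_a below 0.3 N and contact force between the fingers and blank_b below 0.3 N and contact force between the fingers and blank_c below 0.3 N and contact force between the fingers and blank_d below 0.3 N and ((x of blank_a_centre in the frame of chute between -0.02 and 0.022 m and y of blank_a_centre in the frame of chute between -0.012 and 0.015 m and z of blank_a_centre in the frame of chute between 0.027 and 0.042 m) or (x of blank_b_centre in the frame of chute between -0.02 and 0.022 m and y of blank_b_centre in the frame of chute between -0.012 and 0.015 m and z of blank_b_centre in the frame of chute between 0.027 and 0.042 m) or (x of blank_c_centre in the frame of chute between -0.02 and 0.022 m and y of blank_c_centre in the frame of chute between -0.012 and 0.015 m and z of blank_c_centre in the frame of chute between 0.027 and 0.042 m) or (x of blank_d_centre in the frame of chute between -0.02 and 0.022 m and y of blank_d_centre in the frame of chute between -0.012 and 0.015 m and z of blank_d_centre in the frame of chute between 0.027 and 0.042 m))), for 0.3 s.
4. the feed lever is swung to its stop (value of joint feed_lever above 0.62 rad), for 0.1 s.
5. the feed lever has sprung back, one disc lies in the outlet and the next at the gate (value of joint feed_lever below 0.06 rad and ((x of blank_a_centre in the frame of chute between -0.02 and 0.022 m and y of blank_a_centre in the frame of chute between -0.105 and -0.075 m and z of blank_a_centre in the frame of chute between 0.027 and 0.042 m) or (x of blank_b_centre in the frame of chute between -0.02 and 0.022 m and y of blank_b_centre in the frame of chute between -0.105 and -0.075 m and z of blank_b_centre in the frame of chute between 0.027 and 0.042 m) or (x of blank_c_centre in the frame of chute between -0.02 and 0.022 m and y of blank_c_centre in the frame of chute between -0.105 and -0.075 m and z of blank_c_centre in the frame of chute between 0.027 and 0.042 m) or (x of blank_d_centre in the frame of chute between -0.02 and 0.022 m and y of blank_d_centre in the frame of chute between -0.105 and -0.075 m and z of blank_d_centre in the frame of chute between 0.027 and 0.042 m)) and ((x of blank_a_centre in the frame of chute between -0.02 and 0.022 m and y of blank_a_centre in the frame of chute between -0.012 and 0.015 m and z of blank_a_centre in the frame of chute between 0.027 and 0.042 m) or (x of blank_b_centre in the frame of chute between -0.02 and 0.022 m and y of blank_b_centre in the frame of chute between -0.012 and 0.015 m and z of blank_b_centre in the frame of chute between 0.027 and 0.042 m) or (x of blank_c_centre in the frame of chute between -0.02 and 0.022 m and y of blank_c_centre in the frame of chute between -0.012 and 0.015 m and z of blank_c_centre in the frame of chute between 0.027 and 0.042 m) or (x of blank_d_centre in the frame of chute between -0.02 and 0.022 m and y of blank_d_centre in the frame of chute between -0.012 and 0.015 m and z of blank_d_centre in the frame of chute between 0.027 and 0.042 m))), for 0.2 s.
At the end, for the whole second after the job is handed in: Pink disc at rest in the red pan, one white disc at rest in the green pan (centre over the inner floor, at most 55 mm above it), all other white discs in the chute above the gate, the lowest within 15 mm of it, lever within 0.06 rad of rest, cast still in the green pan (x of thick_disc_centre in the frame of red_pan_floor between -0.075 and 0.075 m and y of thick_disc_centre in the frame of red_pan_floor between -0.108 and 0.108 m and z of thick_disc_centre in the frame of red_pan_floor between 0 and 0.055 m and linear speed of thick_disc below 0.03 m/s and (((x of blank_a_centre in the frame of green_pan_floor between -0.066 and 0.066 m and y of blank_a_centre in the frame of green_pan_floor between -0.1 and 0.1 m and z of blank_a_centre in the frame of green_pan_floor between 0 and 0.055 m) and linear speed of blank_a below 0.03 m/s) or ((x of blank_b_centre in the frame of green_pan_floor between -0.066 and 0.066 m and y of blank_b_centre in the frame of green_pan_floor between -0.1 and 0.1 m and z of blank_b_centre in the frame of green_pan_floor between 0 and 0.055 m) and linear speed of blank_b below 0.03 m/s) or ((x of blank_c_centre in the frame of green_pan_floor between -0.066 and 0.066 m and y of blank_c_centre in the frame of green_pan_floor between -0.1 and 0.1 m and z of blank_c_centre in the frame of green_pan_floor between 0 and 0.055 m) and linear speed of blank_c below 0.03 m/s) or ((x of blank_d_centre in the frame of green_pan_floor between -0.066 and 0.066 m and y of blank_d_centre in the frame of green_pan_floor between -0.1 and 0.1 m and z of blank_d_centre in the frame of green_pan_floor between 0 and 0.055 m) and linear speed of blank_d below 0.03 m/s)) and ((x of blank_a_centre in the frame of chute between -0.02 and 0.022 m and y of blank_a_centre in the frame of chute between -0.012 and 0.015 m and z of blank_a_centre in the frame of chute between 0.027 and 0.042 m) or (x of blank_b_centre in the frame of chute between -0.02 and 0.022 m and y of blank_b_centre in the frame of chute between -0.012 and 0.015 m and z of blank_b_centre in the frame of chute between 0.027 and 0.042 m) or (x of blank_c_centre in the frame of chute between -0.02 and 0.022 m and y of blank_c_centre in the frame of chute between -0.012 and 0.015 m and z of blank_c_centre in the frame of chute between 0.027 and 0.042 m) or (x of blank_d_centre in the frame of chute between -0.02 and 0.022 m and y of blank_d_centre in the frame of chute between -0.012 and 0.015 m and z of blank_d_centre in the frame of chute between 0.027 and 0.042 m)) and (((x of blank_a_centre in the frame of green_pan_floor between -0.066 and 0.066 m and y of blank_a_centre in the frame of green_pan_floor between -0.1 and 0.1 m and z of blank_a_centre in the frame of green_pan_floor between 0 and 0.055 m) and linear speed of blank_a below 0.03 m/s) or (x of blank_a_centre in the frame of chute between -0.02 and 0.022 m and y of blank_a_centre in the frame of chute between -0.012 and 0.175 m and z of blank_a_centre in the frame of chute between 0.027 and 0.042 m)) and (((x of blank_b_centre in the frame of green_pan_floor between -0.066 and 0.066 m and y of blank_b_centre in the frame of green_pan_floor between -0.1 and 0.1 m and z of blank_b_centre in the frame of green_pan_floor between 0 and 0.055 m) and linear speed of blank_b below 0.03 m/s) or (x of blank_b_centre in the frame of chute between -0.02 and 0.022 m and y of blank_b_centre in the frame of chute between -0.012 and 0.175 m and z of blank_b_centre in the frame of chute between 0.027 and 0.042 m)) and (((x of blank_c_centre in the frame of green_pan_floor between -0.066 and 0.066 m and y of blank_c_centre in the frame of green_pan_floor between -0.1 and 0.1 m and z of blank_c_centre in the frame of green_pan_floor between 0 and 0.055 m) and linear speed of blank_c below 0.03 m/s) or (x of blank_c_centre in the frame of chute between -0.02 and 0.022 m and y of blank_c_centre in the frame of chute between -0.012 and 0.175 m and z of blank_c_centre in the frame of chute between 0.027 and 0.042 m)) and (((x of blank_d_centre in the frame of green_pan_floor between -0.066 and 0.066 m and y of blank_d_centre in the frame of green_pan_floor between -0.1 and 0.1 m and z of blank_d_centre in the frame of green_pan_floor between 0 and 0.055 m) and linear speed of blank_d below 0.03 m/s) or (x of blank_d_centre in the frame of chute between -0.02 and 0.022 m and y of blank_d_centre in the frame of chute between -0.012 and 0.175 m and z of blank_d_centre in the frame of chute between 0.027 and 0.042 m)) and value of joint feed_lever below 0.06 rad and x of case_cast_centre in the frame of green_pan_floor between -0.066 and 0.066 m and y of case_cast_centre in the frame of green_pan_floor between -0.1 and 0.1 m and z of case_cast_centre in the frame of green_pan_floor between 0 and 0.055 m); the robot touches nothing.
It fails at once if a disc falls off the worktop (height (world z) of any of blank_a_centre, blank_b_centre, blank_c_centre, blank_d_centre, thick_disc_centre below -0.03 m).
It fails at once if the articulator is knocked away (distance of articulator_centre from where it was at the start of the episode above 0.03 m).
It fails at once if the feed lever is swung again after a disc has been issued to the green pan (value of joint feed_lever above 0.3 rad and ((x of blank_a_centre in the frame of green_pan_floor between -0.066 and 0.066 m and y of blank_a_centre in the frame of green_pan_floor between -0.1 and 0.1 m and z of blank_a_centre in the frame of green_pan_floor between 0 and 0.055 m) or (x of blank_b_centre in the frame of green_pan_floor between -0.066 and 0.066 m and y of blank_b_centre in the frame of green_pan_floor between -0.1 and 0.1 m and z of blank_b_centre in the frame of green_pan_floor between 0 and 0.055 m) or (x of blank_c_centre in the frame of green_pan_floor between -0.066 and 0.066 m and y of blank_c_centre in the frame of green_pan_floor between -0.1 and 0.1 m and z of blank_c_centre in the frame of green_pan_floor between 0 and 0.055 m) or (x of blank_d_centre in the frame of green_pan_floor between -0.066 and 0.066 m and y of blank_d_centre in the frame of green_pan_floor between -0.1 and 0.1 m and z of blank_d_centre in the frame of green_pan_floor between 0 and 0.055 m))).
It fails at once if the cast is tipped over (angle between case_cast_centre's own z axis and vertical above 0.9 rad).
Of blank_a, blank_b, blank_c, blank_d only 2 to 3 are there at a start; the rules pass over those that are not, and their reading is None.
At some moment in a run one of red_pan, green_pan may be knocked a few centimetres aside while the robot is not near it.
It also fails if it takes over 210 s, if anything falls off the work surface, if the arm or the gripper's body presses on something with over 40 N, if the wrist force passes 120 N, or if a joint passes its speed limit or range.

## Working session

There is one attempt and no reset: what is moved stays moved. The work goes in short steps, Python scripts to look and compute and a tool call to move; the robot and the scene stay as the last step left them, time stands still between calls to the robot, and variables do not carry over. Pictures are saved under pics/ and viewed, at most 14 in all, crops included, and the job is handed in when it is done.

Besides the shell and the picture viewer there is one more tool, called after ">>>" as name(argument=value, ...) on one line, values as JSON. servo_tool: Moves the arm, as the interface text tells. Its arguments: {"type":"object","properties":{"deltas":{"type":"array"}},"required":["deltas"]}

```bash
mkdir -p pics; ls; cat > h.py <<'E'
import numpy as np, cv2
from plant import manip, grab_frame
def shot(n,save=None):
    f=grab_frame(n)
    if save: cv2.imwrite('pics/'+save, cv2.cvtColor(f['pixels'],cv2.COLOR_RGB2BGR))
    return f
def world(f):
    "HxWx3 world points from depth"
    R=cv2.Rodrigues(np.array(f['rvec'],float))[0]; t=np.array(f['tvec'],float).reshape(3)
    z=f['z_map']; v,u=np.mgrid[:z.shape[0],:z.shape[1]]
    P=np.stack([(u-f['cx'])/f['fx']*z,(v-f['cy'])/f['fy']*z,z],-1)
    W=(P-t)@R; W[z<=0]=np.nan
    return W
def pix(f,p):
    R=cv2.Rodrigues(np.array(f['rvec'],float))[0]; c=R@np.array(p)+np.array(f['tvec']).reshape(3)
    return f['fx']*c[0]/c[2]+f['cx'], f['fy']*c[1]/c[2]+f['cy']
E
python3 - <<'E'
from h import *
for n in ('top','side'):
    f=shot(n,n+'0.png'); R=cv2.Rodrigues(np.array(f['rvec'],float))[0]
    print(n,f['fx'],'cam at',-R.T@np.array(f['tvec']).reshape(3),'fwd',R[2],(f['z_map']>0).mean())
    np.savez(n+'0.npz',**f)
print(manip.state())
E
```

```text
pics
top 426.0494555385617 cam at [0.37813963 0.04074845 1.37994275] fwd [ 0.11435769 -0.00500192 -0.99342705] 0.995984375
side 369.5571975372992 cam at [ 0.28422699 -0.73705477  0.68910933] fwd [ 0.25477809  0.76132688 -0.59621263] 0.99600390625
{'time': 0.1, 'joint_pos': array([ 1.03499991e+00,  5.32833041e-02,  1.61416837e+00, -2.72268383e-05,
        1.47601750e+00, -1.19022290e-01]), 'joint_vel': array([ 0.00106652,  0.00012118, -0.00275677, -0.000584  ,  0.00097377,
        0.00024573]), 'joint_efforts': array([ 2.04661424e-04, -3.94901741e+01, -3.71364784e+01, -6.33062132e-05,
        3.96066927e-03, -1.92421584e-05]), 'tool_pos': array([0.25274524, 0.57101676, 0.24418364]), 'tool_rot': array([-2.88903628e-04,  2.06880763e-01,  9.78365713e-01, -8.92772834e-04]), 'contact_force': array([ 0.31778022,  0.72868422, -0.2863873 ]), 'ft_torque': array([-0.01129374, -0.01273749,  0.04089115]), 'grasp_force': 0.0, 'gripper_width': 0.9993279479047281}
```

View pics/top0.png

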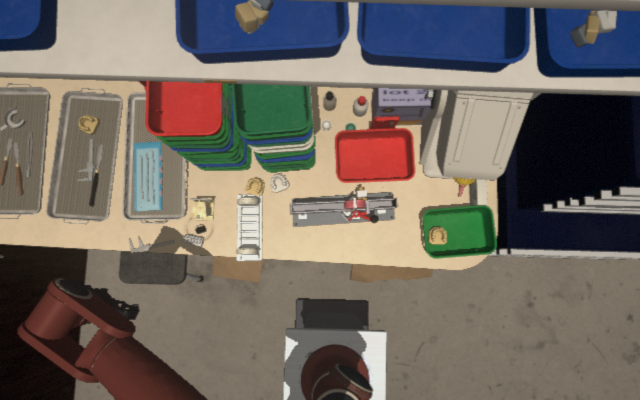

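View pics/side0.png

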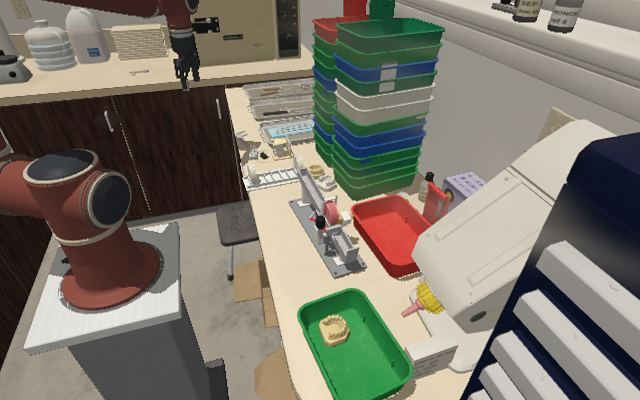

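Top view: feeder at about (345,208) with the gate end to the right, rack (249,227), red pan (374,155), green pan (458,231) with the cast at its left, articulator (202,215). The side view shows the pink disc at about (330,210). Next I'll take close crops with measurements.

```bash
python3 - <<'E'
from h import *
f=dict(np.load('top0.npz')); W=world(f); np.set_printoptions(precision=4,suppress=True)
im=cv2.cvtColor(f['pixels'],cv2.COLOR_RGB2BGR)
cv2.imwrite('pics/c1.png',cv2.resize(im[180:240,230:430],None,fx=4,fy=4,interpolation=cv2.INTER_CUBIC))
g=dict(np.load('side0.npz')); W2=world(g); im2=cv2.cvtColor(g['pixels'],cv2.COLOR_RGB2BGR)
cv2.imwrite('pics/c2.png',cv2.resize(im2[150:280,235:375],None,fx=4.5,fy=4.5,interpolation=cv2.INTER_CUBIC))
# table height check
print('table',np.nanmedian(W[238:246,300:400,2]))
hsv=cv2.cvtColor(f['pixels'],cv2.COLOR_RGB2HSV)
def comp(m,name,W=W):
    n,l,s,c=cv2.connectedComponentsWithStats(m.astype(np.uint8))
    for i in range(1,n):
        if s[i,4]>15:
            p=W[l==i]; print(name,s[i],'min',np.nanmin(p,0),'max',np.nanmax(p,0),'med',np.nanmedian(p,0))
# base corners (grey), by height 5-15mm around feeder
z=W[...,2]; X=W[...,0];Y=W[...,1]
box=(X>0.35)&(X<0.72)&(Y>-0.25)&(Y<0.35)
m=box&(z>0.006)&(z<0.014)&(Y<0.19)&(X<.62)
n,l,s,c=cv2.connectedComponentsWithStats((box&(z>0.006)&(z<.3)).astype(np.uint8))
for i in range(1,n):
    if s[i,4]>80:
        mm=l==i; q=W[mm]; r=cv2.minAreaRect(q[:,:2].astype(np.float32)); print(s[i],r, q[:,2].max())
sh=(hsv[...,1]>120)
comp(sh&(hsv[...,0]>45)&(hsv[...,0]<85)&(X<0.75)&(Y<0)&(z>-.01)&(z<.1),'green')
comp(sh&((hsv[...,0]<8)|(hsv[...,0]>172))&(X>.4)&(X<0.9)&(Y<0.1)&(z>-.01)&(z<.25),'red')
E
```

```text
table -0.00035763076961743104
[211 128  41  43 850] ((0.668659508228302, 0.30826178193092346), (0.057889845222234726, 0.10009445995092392), 51.28876495361328) 0.29299705769251494
[ 254  129   62   44 1230] ((0.6676845550537109, 0.17099446058273315), (0.06683716177940369, 0.1988450437784195), 10.381843566894531) 0.2998785894525396
[335 149  81  34 463] ((0.6657686829566956, -0.11509519815444946), (0.10763008892536163, 0.26530715823173523), 0.11553983390331268) 0.06652823141568853
[270 174  19  19 269] ((0.6111807823181152, 0.19562482833862305), (0.057627756148576736, 0.058062318712472916), 8.51887321472168) 0.03532707152331096
[ 236  177   29   84 1348] ((0.4934571385383606, 0.28492772579193115), (0.26870301365852356, 0.08409937471151352), 0.3299601376056671) 0.07853299999749919
[ 290  187  108   41 2822] ((0.5338025093078613, -0.014259055256843567), (0.1122724637389183, 0.3302566111087799), 3.080756425857544) 0.14585588142150643
green [ 424  206   73   51 2900] min [ 0.3883 -0.4909 -0.0079] max [ 0.5488 -0.2643  0.0674] med [ 0.477  -0.4023  0.0041]
red [358  96   8   9  53] min [ 0.855  -0.0715  0.0658] max [ 0.8812 -0.0497  0.1041] med [ 0.8661 -0.0597  0.0984]
red [ 335  116   80   67 4319] min [ 0.6118 -0.2339 -0.0088] max [0.8277 0.0186 0.178 ] med [ 0.7204 -0.1158  0.004 ]
red [357 200   7   7  36] min [ 0.5295 -0.07    0.1075] max [ 0.5497 -0.0507  0.1291] med [ 0.5392 -0.0599  0.1232]
red [345 202   7   6  27] min [ 0.5257 -0.0332  0.1065] max [ 0.5413 -0.016   0.127 ] med [ 0.5354 -0.027   0.1203]
red [348 211  23   9  91] min [ 0.4928 -0.0986  0.0091] max [ 0.5236 -0.0276  0.1118] med [ 0.5072 -0.0673  0.0758]
```

View pics/c1.png

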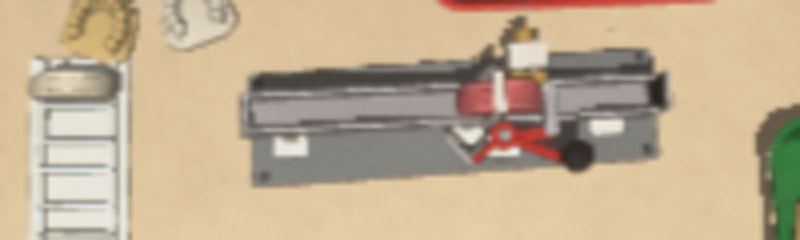

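View pics/c2.png

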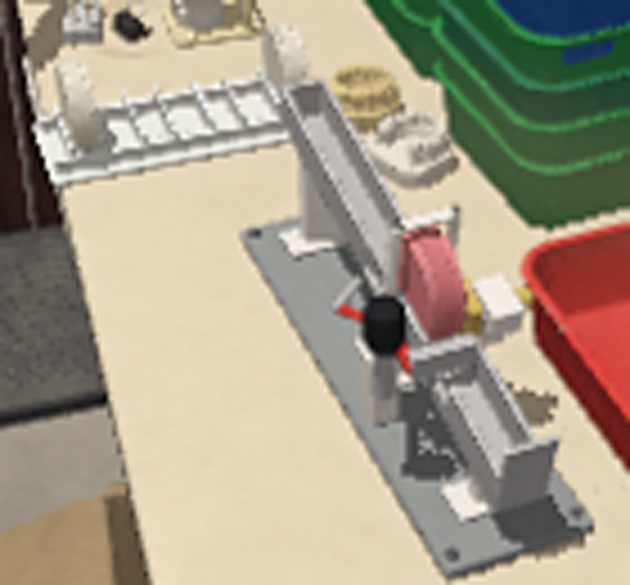

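```bash
python3 - <<'E'
from h import *
np.set_printoptions(precision=4,suppress=True)
f=dict(np.load('top0.npz')); W=world(f); g=dict(np.load('side0.npz')); W2=world(g)
X,Y,Z=W[...,0],W[...,1],W[...,2]
m=(X>.44)&(X<.63)&(Y>-.21)&(Y<.17)&(Z>.005)&(Z<.014)
r=cv2.minAreaRect(W[m][:,:2].astype(np.float32)); print('base',r, cv2.boxPoints(r))
a=np.deg2rad(3.1)
# base yaw: near edge (low X) line fit
xs=[]
for c in range(296,394,3):
    k=np.where(m[:,c])[0]
    if len(k): xs.append(W[k.max(),c,:2])
xs=np.array(xs); p=np.polyfit(xs[:,1],xs[:,0],1); print('near edge x=%.4f*y+%.4f'%tuple(p),'res',np.std(xs[:,0]-np.polyval(p,xs[:,1])))
# profile across chute at several columns
for c in (300,310,320,330,385,392):
    print(c,[tuple(np.round(W[v,c]*1000).astype(int)) for v in range(192,216,1)])
E
```

```text
base ((0.5350716710090637, -0.01877637207508087), (0.3782855272293091, 0.18576903641223907), 89.53059387207031) [[ 0.4406 -0.2072]
 [ 0.6264 -0.2087]
 [ 0.6295  0.1696]
 [ 0.4437  0.1711]]
near edge x=-0.0702*y+0.4825 res 0.015873067779006822
300 [(np.int64(585), np.int64(127), np.int64(2)), (np.int64(582), np.int64(127), np.int64(-2)), (np.int64(579), np.int64(127), np.int64(-1)), (np.int64(575), np.int64(127), np.int64(4)), (np.int64(572), np.int64(127), np.int64(2)), (np.int64(568), np.int64(127), np.int64(2)), (np.int64(564), np.int64(126), np.int64(8)), (np.int64(560), np.int64(126), np.int64(13)), (np.int64(558), np.int64(126), np.int64(7)), (np.int64(554), np.int64(126), np.int64(12)), (np.int64(551), np.int64(126), np.int64(7)), (np.int64(535), np.int64(119), np.int64(111)), (np.int64(533), np.int64(120), np.int64(105)), (np.int64(532), np.int64(120), np.int64(87)), (np.int64(529), np.int64(120), np.int64(86)), (np.int64(526), np.int64(120), np.int64(87)), (np.int64(523), np.int64(120), np.int64(88)), (np.int64(520), np.int64(120), np.int64(86)), (np.int64(516), np.int64(120)
[... 5157 characters left out ...]
, np.int64(-167), np.int64(46)), (np.int64(551), np.int64(-167), np.int64(46)), (np.int64(548), np.int64(-167), np.int64(45)), (np.int64(546), np.int64(-168), np.int64(42)), (np.int64(542), np.int64(-168), np.int64(43)), (np.int64(536), np.int64(-164), np.int64(65)), (np.int64(534), np.int64(-165), np.int64(60)), (np.int64(537), np.int64(-173), np.int64(9)), (np.int64(533), np.int64(-173), np.int64(12)), (np.int64(530), np.int64(-173), np.int64(9)), (np.int64(527), np.int64(-173), np.int64(7)), (np.int64(523), np.int64(-173), np.int64(12)), (np.int64(520), np.int64(-173), np.int64(9)), (np.int64(517), np.int64(-173), np.int64(12))]<stdin>:16: RuntimeWarning: invalid value encountered in cast
```

```bash
python3 - <<'E'
from h import *
np.set_printoptions(precision=4,suppress=True)
f=dict(np.load('top0.npz')); W=world(f); g=dict(np.load('side0.npz')); W2=world(g)
X,Y,Z=W[...,0],W[...,1],W[...,2]
mid=[];flo=[];near=[];far=[]
for c in range(291,400):
    col=W[185:222,c]; y=col[:,1]; 
    b=(col[:,2]>.03)&(col[:,0]>.48)&(col[:,0]<.58)
    q=col[b]
    if len(q)>6 and (q[0,1]>.0 or q[0,1]<-.1):
        mid.append([np.median(q[:,1]),(q[:,0].min()+q[:,0].max())/2, np.ptp(q[:,0])])
        cen=np.abs(q[:,0]-mid[-1][1])<.008; flo+=list(q[cen])
    k=np.where((col[:,2]>.004)&(col[:,2]<.016)&(col[:,0]<.60))[0]
    if len(k)>3: near.append(col[k[-1],:2]); far.append(col[k[0],:2])
mid=np.array(mid);flo=np.array(flo)
def rfit(a,b):
    a=np.array(a);b=np.array(b)
    for _ in range(6):
        p=np.polyfit(a,b,1); e=np.abs(b-np.polyval(p,a)); k=e<max(2.5*np.median(e),.0015); a,b=a[k],b[k]
    return p,len(a),np.std(b-np.polyval(p,a))
print('mid',rfit(mid[:,0],mid[:,1]),np.median(mid[:,2]))
print('near',rfit(*[np.array(near)[:,i] for i in(1,0)])); print('far',rfit(*[np.array(far)[:,i] for i in(1,0)]))
print('floor z(y)',rfit(flo[:,1],flo[:,2]))
# base ends, along rows
for v in (204,208,212,216):
    row=W[v,285:405]; k=np.where((row[:,2]>.004))[0]; print(v,row[k[0]],row[k[-1]])
# center row z profile at ends and near bridge
p=rfit(mid[:,0],mid[:,1])[0]
for name,ww in(('top',W),('side',W2)):
    x=ww[...,0]-np.polyval(p,ww[...,1]); m=(abs(x)<.02)&(ww[...,1]>-.2)&(ww[...,1]<.2)&(ww[...,2]>.02)
    q=ww[m]; print(name)
    for lo in np.arange(-.18,.16,.006):
        s=q[(q[:,1]>=lo)&(q[:,1]<lo+.006)]
        if len(s): print('%.3f n%d zmax %.3f zmin %.3f'%(lo,len(s),s[:,2].max(),s[:,2].min()),end=' | ')
    print()
E
```

```text
mid (array([-0.099 ,  0.5323]), 49, np.float64(0.0004984129816177358)) 0.029568923861948204
near (array([-0.0288,  0.4927]), 66, np.float64(0.00022329358533872606))
far (array([-0.1048,  0.5758]), 52, np.float64(0.0010248952795490244))
floor z(y) (array([0.1637, 0.0683]), 209, np.float64(0.001688255121506009))
204 [0.531  0.1489 0.1128] [ 0.5436 -0.1763  0.086 ]
208 [0.5304 0.1738 0.0057] [ 0.5348 -0.1725  0.0533]
212 [0.509  0.1498 0.0919] [ 0.5272 -0.18    0.0073]
216 [0.5049 0.1467 0.0074] [ 0.5148 -0.1936  0.0044]
top
-0.180 n15 zmax 0.090 zmin 0.076 | -0.174 n35 zmax 0.089 zmin 0.053 | -0.168 n24 zmax 0.065 zmin 0.032 | -0.162 n17 zmax 0.066 zmin 0.034 | -0.156 n20 zmax 0.066 zmin 0.035 | -0.150 n23 zmax 0.071 zmin 0.034 | -0.144 n22 zmax 0.066 zmin 0.039 | -0.138 n21 zmax 0.070 zmin 0.040 | -0.132 n20 zmax 0.070 zmin 0.021 | -0.126 n15 zmax 0.071 zmin 0.040 | -0.120 n23 zmax 0.074 zmin 0.043 | -0.114 n22 zmax 0.073 zmin 0.044 | -0.108 n21 zmax 0.075 zmin 0.043 | -0.102 n20 zmax 0.076 zmin 0.044 | -0.096 n12 zmax 0.081 zmin 0.049 | -0.090 n21 zmax 0.083 zmin 0.074 | -0.084 n19 z
[... 2460 characters left out ...]
x 0.096 zmin 0.070 | 0.030 n20 zmax 0.099 zmin 0.072 | 0.036 n29 zmax 0.100 zmin 0.071 | 0.042 n22 zmax 0.101 zmin 0.072 | 0.048 n22 zmax 0.101 zmin 0.072 | 0.054 n28 zmax 0.104 zmin 0.074 | 0.060 n23 zmax 0.103 zmin 0.074 | 0.066 n26 zmax 0.105 zmin 0.076 | 0.072 n23 zmax 0.106 zmin 0.078 | 0.078 n22 zmax 0.107 zmin 0.078 | 0.084 n27 zmax 0.110 zmin 0.079 | 0.090 n16 zmax 0.110 zmin 0.082 | 0.096 n23 zmax 0.110 zmin 0.082 | 0.102 n24 zmax 0.112 zmin 0.030 | 0.108 n75 zmax 0.113 zmin 0.020 | 0.114 n29 zmax 0.111 zmin 0.021 | 0.120 n35 zmax 0.115 zmin 0.028 | 0.126 n23 zmax 0.115 zmin 0.085 | 0.132 n25 zmax 0.116 zmin 0.087 | 0.138 n24 zmax 0.118 zmin 0.090 | 0.144 n49 zmax 0.118 zmin 0.088 |
```

```bash
cat >> h.py <<'E'
A=np.deg2rad(5.8); RF=np.array([[np.cos(A),-np.sin(A)],[np.sin(A),np.cos(A)]]); O=np.array([.535,-.042]); H0=.0625; T=np.deg2rad(10)
def tochute(P):
    P=np.asarray(P,float); q=(P[...,:2]-O)@RF; h=P[...,2]-H0
    return np.stack([q[...,0],q[...,1]*np.cos(T)+h*np.sin(T),-q[...,1]*np.sin(T)+h*np.cos(T)],-1)
def fromchute(c):
    x,y,z=c; q=RF@np.array([x,y*np.cos(T)-z*np.sin(T)])+O
    return np.array([q[0],q[1],H0+y*np.sin(T)+z*np.cos(T)])
def looks(names=('top','side')): 
    return [(n,f,world(f),cv2.cvtColor(f['pixels'],cv2.COLOR_RGB2HSV)) for n in names for f in [grab_frame(n)]]
def rep(n,name,m,W,mn=8):
    k,l,s,c=cv2.connectedComponentsWithStats(m.astype(np.uint8))
    for i in range(1,k):
        if s[i,4]>=mn:
            p=W[l==i]; C=tochute(p); print(n,name,s[i,4],'px',c[i].round(1),'med',np.nanmedian(p,0).round(4),'chute med',(np.nanmedian(C,0)*1e3).round(1),'lo',(np.nanpercentile(C,3,0)*1e3).round(),'hi',(np.nanpercentile(C,97,0)*1e3).round())
E
python3 - <<'E'
from h import *
for n in('top','side'):
    f=dict(np.load(n+'0.npz')); W=world(f); h=cv2.cvtColor(f['pixels'],cv2.COLOR_RGB2HSV).astype(int); H,S,V=[h[...,i] for i in range(3)]
    C=tochute(W); near=(abs(C[...,0])<.09)&(C[...,1]>-.16)&(C[...,1]<.22)
    rep(n,'black',near&(V<55)&(C[...,2]>0)&(C[...,0]<-.015)&(C[...,1]<.03),W)
    rep(n,'red',near&((H<6)|(H>172))&(S>170)&(C[...,2]>0),W)
    rep(n,'pink',near&((H<6)|(H>165))&(S>60)&(S<=165)&(C[...,2]>.02)&(abs(C[...,0])<.02),W)
    rep(n,'brass',near&(H>15)&(H<32)&(S>100)&(C[...,2]>0),W,3)
    rep(n,'white',near&(S<30)&(V>170)&(C[...,2]>.03),W,5)
    rep(n,'bridge',near&(abs(C[...,0]-.0015)<.022)&(C[...,2]>.07),W,5)
    R=(W[...,0]>.37)&(W[...,0]<.61)&(W[...,1]>.23)&(W[...,1]<.34)&(W[...,2]>.035)
    rep(n,'rackdisc',R,W)
    m=(W[...,0]>.37)&(W[...,0]<.63)&(W[...,1]>.22)&(W[...,1]<.345)&(W[...,2]>.004)&(W[...,2]<.03)&(S<50)&(V>150)
    k,l,s,c=cv2.connectedComponentsWithStats(m.astype(np.uint8)); i=1+s[1:,4].argmax(); print('rack',cv2.minAreaRect(W[l==i][:,:2].astype(np.float32)))
E
```

```text
top black 21 px [373.6 217.3] med [ 0.4968 -0.1002  0.1334] chute med [-44.4 -40.1  78.8] lo [-50. -49.  74.] hi [-39. -33.  84.]
top red 26 px [375.3 179.9] med [ 0.6212 -0.1124  0.0602] chute med [ 79.1 -78.2  10.7] lo [  77. -108.    5.] hi [ 81. -41.  18.]
top red 14 px [394.5 179. ] med [ 0.6256 -0.1721  0.0608] chute med [  77.4 -137.1   20.7] lo [  75. -154.   17.] hi [  79. -118.   29.]
top red 33 px [362.9 215.1] med [ 0.5076 -0.0735  0.0758] chute med [-29.3 -25.6  17.8] lo [-41. -42.  13.] hi [-23. -11.  27.]
top pink 78 px [348.5 204.3] med [ 0.5344 -0.0271  0.1176] chute med [ 1.  25.1 51.4] lo [-9. 13. 24.] hi [17. 35. 66.]
top pink 78 px [360.3 203.9] med [ 0.5357 -0.06    0.122 ] chute med [-1.3 -9.  61.3] lo [ -9. -26.  30.] hi [11.  8. 75.]
top brass 11 px [360.6 188.1] med [ 0.5891 -0.0646  0.0903] chute med [ 51.6 -22.3  32.1] lo [ 48. -27.  26.] hi [ 55. -18.  36.]
top brass 15 px [362.5 198.4] med [ 0.557  -0.071   0.0978] chute med [ 19.3 -25.3  39.9] lo [ 14. -34.  33.] hi [21. -9. 44.]
top white 44 px [361.5 193.3] med [ 0.5726 -0.065   0.094 ] chute med [ 35
[... 1929 characters left out ...]
 -22.4  34.9] lo [ 26. -36.  32.] hi [44. -9. 37.]
side white 14 px [352.5 248.5] med [ 0.5492 -0.1759  0.0844] chute med [   0.7 -128.5   45.1] lo [ -13. -130.   43.] hi [  14. -127.   47.]
side bridge 48 px [328.9 198.8] med [ 0.535  -0.0437  0.1374] chute med [-0.3 10.4 74.1] lo [-20.   8.  71.] hi [19. 16. 77.]
side rackdisc 106 px [297.6 161.6] med [0.5378 0.276  0.0593] chute med [ 34.8 310.8 -57. ] lo [ 30. 292. -81.] hi [ 47. 349. -47.]
side rackdisc 114 px [251.4 170.9] med [0.3851 0.2649 0.0595] chute med [-118.3  315.9  -58.3] lo [-125.  299.  -81.] hi [-108.  351.  -48.]
rack ((0.46922335028648376, 0.28759056329727173), (0.1288677304983139, 0.0666293054819107), 2.281506061553955)
```

Camera check: chute frame agrees with the bridge, end stop and floor to about 2 mm. Two white discs are in the end slots at (.542,.28) and (.388,.28). Moving to above the outlet, shutting the fingers on the way.

>>> servo_tool(deltas=[[[0, 0.0174, -0.0419, 0, -3.8], [0, 0.0174, -0.0419, 0, -3.8], [0, 0.0174, -0.0419, 0, -3.8], [0, 0.0174, -0.0419, 0, -3.8], [0, 0.0174, -0.0419, 0, -3.8], [0, 0.0174, -0.0419, 0, -3.8], [0, 0.0174, -0.0419, 0, -3.8], [0, 0.0174, -0.0419, 0, -3.8]]])

```text
time: 0.9
tool_pos: [0.3922, 0.2345, 0.2449]
tool_rot: [-0.0, 0.457, 0.889, -0.0]
contact_force: [0.5, 0.1, -0.1]
gripper_width: -0.001
grasp_force: 0.0
```

>>> servo_tool(deltas=[[[0, 0.0174, -0.0419, 0, -3.8], [0, 0.0174, -0.0419, 0, -3.8], [0, 0.0174, -0.0419, 0, -3.8], [0, 0.0174, -0.0419, 0, -3.8], [0, 0.0174, -0.0419, 0, -3.8], [0, 0.0174, -0.0419, 0, -3.8], [0, 0.0174, -0.0419, 0, -3.8], [0, 0.0174, -0.0419, 0, -3.8]]])

```text
time: 1.7
tool_pos: [0.5315, -0.1008, 0.2448]
tool_rot: [-0.0, 0.675, 0.738, -0.0]
contact_force: [0.9, -0.4, 0.2]
gripper_width: 0.005
grasp_force: 0.0
```

```bash
cat >> h.py <<'E'
def st():
    s=manip.state(); q=s['tool_rot']; from scipy.spatial.transform import Rotation as Ro
    R=Ro.from_quat([q[1],q[2],q[3],q[0]]).as_matrix(); y=R[:,1]; p=s['tool_pos']
    fe=(p[:2]-O)@RF
    print('t',round(s['time'],2),'tcp',p.round(4),'yaw',round(np.degrees(np.arctan2(y[1],y[0])),1),'z',R[:,2].round(3),'feeder xy',(fe*1e3).round(1),'F',s['contact_force'].round(1),'w',round(s['gripper_width'],3),'g',round(s['grasp_force'],1))
    return s
E
python3 - <<'E'
from h import *
s=st(); p=s['tool_pos']; f=shot('side','s1.png'); W=world(f)
m=(abs(W[...,0]-p[0])<.05)&(abs(W[...,1]-p[1])<.05)&(W[...,2]>.15)
for lo in np.arange(.15,.36,.01):
    q=W[m&(W[...,2]>=lo)&(W[...,2]<lo+.01)]
    if len(q): print('%.2f'%lo,len(q),(np.percentile(q[:,:2],[3,97],axis=0)-p[:2]).round(3).tolist(),q[:,2].min().round(4))
E
```

```text
t 1.7 tcp [ 0.5315 -0.1008  0.2448] yaw 5.1 z [-0.  0. -1.] feeder xy [ -9.4 -58.1] F [ 0.9 -0.4  0.2] w 0.005 g 0.0
0.22 1 [[-0.008, -0.004], [-0.008, -0.004]] 0.2297
0.23 27 [[-0.014, -0.012], [0.008, -0.001]] 0.231
0.24 50 [[-0.016, -0.012], [0.01, 0.007]] 0.2402
0.25 52 [[-0.016, -0.013], [0.011, 0.001]] 0.25
0.26 51 [[-0.016, -0.012], [0.01, 0.0]] 0.2601
0.27 80 [[-0.03, -0.014], [0.025, -0.002]] 0.2703
0.28 161 [[-0.035, -0.016], [0.034, 0.011]] 0.28
0.29 133 [[-0.043, -0.018], [0.041, 0.01]] 0.29
0.30 152 [[-0.048, -0.018], [0.047, 0.009]] 0.3001
0.31 168 [[-0.047, -0.019], [0.047, -0.0]] 0.31
0.32 165 [[-0.048, -0.021], [0.048, 0.001]] 0.3201
0.33 206 [[-0.046, -0.021], [0.035, -0.001]] 0.33
0.34 146 [[-0.042, -0.015], [0.036, 0.001]] 0.34
0.35 43 [[-0.04, -0.036], [0.004, 0.002]] 0.3501
```

```bash
python3 - <<'E'
from h import *
s=manip.state(); p=s['tool_pos']; f=dict(np.load('side0.npz')); W=world(f)
h=cv2.cvtColor(f['pixels'],cv2.COLOR_RGB2HSV); m=(h[...,2]<60)&(abs(W[...,0]-.493)<.03)&(abs(W[...,1]+.1)<.03)&(W[...,2]>.09)
q=W[m]; 
for lo in np.arange(.09,.15,.004):
    a=q[(q[:,2]>=lo)&(q[:,2]<lo+.004)]
    if len(a): print('knob %.3f'%lo,len(a),a[:,:2].min(0).round(4),a[:,:2].max(0).round(4))
f=dict(np.load('top0.npz')); W=world(f); m=(abs(W[...,0]-.493)<.03)&(abs(W[...,1]+.1)<.03)&(W[...,2]>.12); q=W[m];print('top',len(q),q.min(0),q.max(0),np.median(q,0))
f=shot('side'); W=world(f); m=(abs(W[...,1]-p[1])<.05)&(abs(W[...,0]-p[0])<.05)
for lo in np.arange(.262,.29,.004):
    a=W[m&(W[...,2]>=lo)&(W[...,2]<lo+.004)]; print('%.3f'%(lo-p[2]),(a[:,0].min()-p[0]).round(4),(a[:,0].max()-p[0]).round(4))
E
```

```text
knob 0.106 3 [ 0.4856 -0.1133] [ 0.4947 -0.1107]
knob 0.110 6 [ 0.4875 -0.1149] [ 0.4944 -0.1122]
knob 0.114 11 [ 0.4818 -0.1153] [ 0.5007 -0.1068]
knob 0.118 11 [ 0.4819 -0.1142] [ 0.5005 -0.1064]
knob 0.122 11 [ 0.4817 -0.1161] [ 0.5003 -0.1072]
knob 0.126 14 [ 0.4811 -0.1142] [ 0.4976 -0.1041]
knob 0.130 40 [ 0.4828 -0.1143] [ 0.5017 -0.0925]
knob 0.134 6 [ 0.4866 -0.1127] [ 0.4931 -0.0969]
top 53 [ 0.48226108 -0.11350619  0.12005377] [ 0.50321038 -0.09199175  0.13981172] [ 0.49166117 -0.1011408   0.13204907]
0.017 -0.0167 0.0097
0.021 -0.0157 0.0109
0.025 -0.0162 0.0172
0.029 -0.0316 0.0297
0.033 -0.034 0.0306
0.037 -0.0365 0.0339
0.041 -0.0412 0.0403
```

>>> servo_tool(deltas=[[[0, 0.003, 0, -0.02, 0.7], [0, 0, 0, -0.03, 0], [0, 0, 0, -0.03, 0], [0, 0, 0, -0.025, 0], [0, 0, 0, -0.018, 0], [0, 0, 0, -0.01, 0], [0, 0, 0, -0.004, 0], [0, 0, 0, 0, 0]]])

```text
time: 2.6
tool_pos: [0.5344, -0.0987, 0.1083]
tool_rot: [-0.0, 0.669, 0.743, -0.0]
contact_force: [-1.5, 0.3, -0.1]
gripper_width: 0.003
grasp_force: 0.0
```

```bash
python3 - <<'E'
from h import *
st(); f=shot('side','s2.png'); im=cv2.imread('pics/s2.png'); cv2.imwrite('pics/c3.png',cv2.resize(im[140:280,270:390],None,fx=4.2,fy=4.2,interpolation=cv2.INTER_CUBIC))
E
```

```text
t 2.6 tcp [ 0.5344 -0.0987  0.1083] yaw 6.0 z [-0.  0. -1.] feeder xy [ -6.3 -56.4] F [-1.5  0.3 -0.1] w 0.003 g 0.0
```

View pics/c3.png

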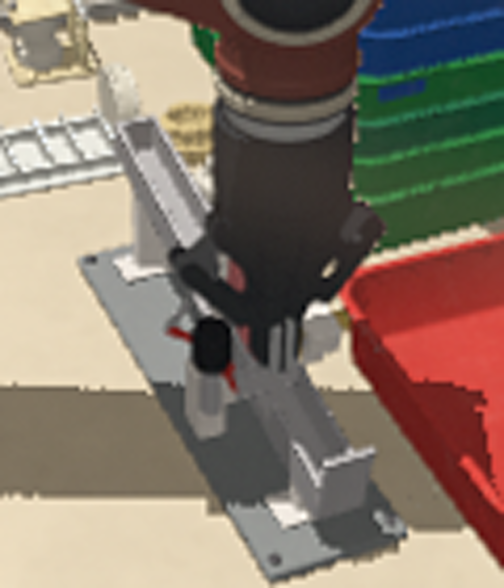

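Fingers stand in the outlet below the pink disc, clear of the knob. Pushing up the chute.

>>> servo_tool(deltas=[[[0, -0.0004, 0.0045, 0, 0], [0, -0.0004, 0.0045, 0, 0], [0, -0.0004, 0.0045, 0, 0], [0, -0.0004, 0.0045, 0, 0], [0, -0.0004, 0.0045, 0.0005, 0], [0, -0.0004, 0.0045, 0.0005, 0], [0, -0.0004, 0.0035, 0.0005, 0], [0, 0, 0, 0, 0]]])

```text
time: 3.45
tool_pos: [0.533, -0.0717, 0.1133]
tool_rot: [0.004, 0.669, 0.744, -0.002]
contact_force: [-3.6, -11.5, 8.2]
gripper_width: 0.0
grasp_force: 6.0
```

```bash
cat >> h.py <<'E'
def pinkdisc():
    for n,f,W,h in looks():
        h=h.astype(int); H,S=h[...,0],h[...,1]; C=tochute(W)
        m=((H<6)|(H>165))&(S>60)&(S<=165)&(C[...,2]>.026)&(abs(C[...,0])<.02)&(C[...,1]>-.06)&(C[...,1]<.19)
        if m.sum()>5:
            p=C[m]*1e3; print(n,'pink',m.sum(),'lo',np.percentile(p,2,0).round(1),'hi',np.percentile(p,98,0).round(1))
        b=(H>15)&(H<32)&(S>100)&(C[...,2]>.01)&(C[...,0]>.005)&(C[...,0]<.03)&(abs(C[...,1]+.02)<.03)
        if b.sum(): print('brass',b.sum(),np.percentile(C[b]*1e3,[5,50,95],axis=0).round(1).tolist())
E
python3 - <<'E'
from h import *
st(); pinkdisc()
E
```

```text
t 3.45 tcp [ 0.533  -0.0717  0.1133] yaw 6.1 z [ 0.003 -0.009 -1.   ] feeder xy [ -5.  -29.3] F [ -3.6 -11.5   8.2] w 0.0 g 6.0
top pink 704 lo [-19.2 -15.3  42.8] hi [ 18.7  90.5 365.1]
side pink 417 lo [-19.4 -38.8  40.3] hi [ 18.   83.3 358.8]
brass 58 [[10.9, -34.1, 16.0], [12.7, -26.8, 32.2], [18.8, -11.6, 40.7]]
```

```bash
sed -i 's/(C\[...,2\]>.026)&(abs/(C[...,2]>.026)\&(C[...,2]<.072)\&(abs/' h.py; python3 - <<'E'
from h import *
st(); pinkdisc(); 
f=shot('side','s3.png'); im=cv2.imread('pics/s3.png'); cv2.imwrite('pics/c4.png',cv2.resize(im[140:280,270:390],None,fx=4.2,fy=4.2,interpolation=cv2.INTER_CUBIC))
E
```

```text
t 3.55 tcp [ 0.5331 -0.0717  0.1132] yaw 6.1 z [ 0.003 -0.008 -1.   ] feeder xy [ -4.9 -29.4] F [ -4.8 -10.8   9.3] w 0.001 g 5.8
top pink 57 lo [-8.7 14.5 30.5] hi [12.6 52.6 63.1]
side pink 19 lo [-18.8 -27.8  27.7] hi [-4.3 42.4 61.6]
brass 57 [[10.9, -33.9, 18.2], [13.0, -25.3, 33.2], [18.8, -12.6, 39.9]]
```

View pics/c4.png

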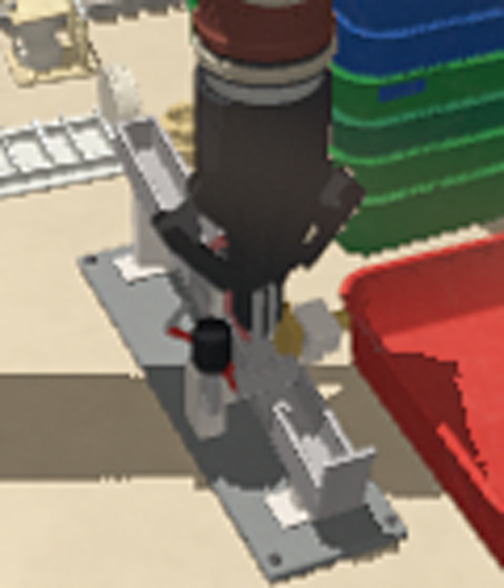

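>>> servo_tool(deltas=[[[0, -0.0002, 0.002, -0.001, 0], [0, -0.0002, 0.002, 0, 0], [0, -0.0002, 0.002, 0, 0], [0, -0.0002, 0.001, 0, 0], [0, 0, 0, 0, 0], [0, 0, 0, 0, 0], [0, 0, 0, 0, 0], [0, 0, 0, 0, 0]]])

```text
time: 4.5
tool_pos: [0.5305, -0.0611, 0.1083]
tool_rot: [-0.001, 0.669, 0.743, -0.0]
contact_force: [-0.2, 0.9, -0.3]
gripper_width: 0.001
grasp_force: 0.0
```

```bash
python3 - <<'E'
from h import *
st(); pinkdisc(); 
E
```

```text
t 4.5 tcp [ 0.5305 -0.0611  0.1083] yaw 6.0 z [-0.001  0.001 -1.   ] feeder xy [ -6.4 -18.6] F [-0.2  0.9 -0.3] w 0.001 g 0.0
top pink 71 lo [-8.8 16.  26.8] hi [12.8 63.  65.1]
side pink 18 lo [-10.3  35.5  38.3] hi [-9. 57. 59.]
brass 62 [[8.7, -33.7, 17.6], [10.3, -23.0, 35.6], [16.7, -10.0, 39.9]]
```

Cheek sprung shut (brass moved 2.5 mm inward), pink disc is at about y=31 mm. Backing off, rising, and moving above it with the gripper open.

>>> servo_tool(deltas=[[[0, 0.0018, -0.0175, 0, 0], [0, 0.0018, -0.0175, 0, 0], [0, 0, 0, 0.025, 0], [20, 0, 0, 0.04, 0], [60, 0, 0.01, 0.02, 0], [60, -0.0005, 0.03, 0, 0], [60, -0.0005, 0.035, 0, 0], [60, 0, 0.014, 0, 0]]])

```text
time: 5.4
tool_pos: [0.5332, -0.0054, 0.1939]
tool_rot: [-0.0, 0.668, 0.744, 0.0]
contact_force: [-0.8, -0.7, -0.0]
gripper_width: 0.598
grasp_force: 0.0
```

```bash
python3 - <<'E'
from h import *
st(); pinkdisc(); 
E
```

```text
t 5.4 tcp [ 0.5332 -0.0054  0.1939] yaw 6.1 z [ 0.     0.001 -1.   ] feeder xy [ 1.9 36.6] F [-0.8 -0.7 -0. ] w 0.598 g 0.0
side pink 228 lo [-10.7  -8.4  27.9] hi [10.9 50.7 64.8]
brass 61 [[8.5, -33.1, 17.5], [10.3, -23.3, 35.6], [16.1, -9.9, 40.2]]
```

>>> servo_tool(deltas=[[[60, 0, 0, -0.03, 0], [60, 0, 0, -0.03, 0], [60, 0, 0, -0.015, 0], [60, 0, 0, -0.006, 0], [10, 0, 0, 0, 0], [10, 0, 0, 0, 0], [10, 0, 0, 0, 0], [10, 0, 0, 0, 0]]])

```text
time: 6.3
tool_pos: [0.5345, -0.0077, 0.1143]
tool_rot: [0.001, 0.669, 0.743, 0.001]
contact_force: [1.5, -0.1, 0.9]
gripper_width: 0.249
grasp_force: 60.0
```

```bash
python3 - <<'E'
from h import *
st(); pinkdisc(); 
E
```

```text
t 6.3 tcp [ 0.5345 -0.0077  0.1143] yaw 6.0 z [ 0.003 -0.001 -1.   ] feeder xy [ 3.  34.2] F [ 1.5 -0.1  0.9] w 0.249 g 60.0
side pink 198 lo [-11.   -8.1  27.2] hi [10.9 42.9 64.7]
brass 59 [[8.4, -33.9, 18.2], [10.6, -23.2, 36.2], [16.8, -9.8, 40.2]]
```

>>> servo_tool(deltas=[[[10, -0.001, 0.01, 0.0022, 0], [10, -0.001, 0.01, 0.0018, 0], [10, -0.001, 0.01, 0.0018, 0], [10, -0.001, 0.01, 0.0018, 0], [10, 0, 0, 0.02, 0], [10, 0, 0, 0.035, 0], [10, 0, 0, 0.035, 0], [10, 0, 0, 0, 0]]])

```text
time: 7.2
tool_pos: [0.5313, 0.0339, 0.2159]
tool_rot: [0.003, 0.669, 0.744, 0.003]
contact_force: [0.4, 0.1, -0.5]
gripper_width: 0.245
grasp_force: 61.2
```

```bash
cat >> h.py <<'E'
def pan(col):
    for n,f,W,h in looks():
        h=h.astype(int); H,S=h[...,0],h[...,1]; z=W[...,2]
        m=(S>110)&(((H<8)|(H>172)) if col=='red' else ((H>45)&(H<85)))&(W[...,1]<.06)&(W[...,1]>-.55)&(W[...,0]<.85)&(W[...,0]>.35)
        if col=='red': m&=W[...,0]>.59
        for nm,a,b in(('floor',-.012,.015),('rim',.05,.072)):
            k,l,s,c=cv2.connectedComponentsWithStats((m&(z>a)&(z<b)).astype(np.uint8)); 
            if nm=='floor': i=1+s[1:,4].argmax(); q=W[l==i]
            else: q=W[m&(z>a)&(z<b)]
            r=cv2.minAreaRect(q[:,:2].astype(np.float32)); print(n,nm,len(q),np.round(r[0],4),np.round(r[1],4),round(r[2],1),'z',np.median(q[:,2]).round(4),'x',q[:,0].min().round(3),q[:,0].max().round(3),'y',q[:,1].min().round(3),q[:,1].max().round(3))
E
python3 - <<'E'
from h import *
st(); pinkdisc(); pan('red')
E
```

```text
t 7.2 tcp [0.5313 0.0339 0.2159] yaw 6.1 z [ 0.007  0.001 -1.   ] feeder xy [ 4.  75.9] F [ 0.4  0.1 -0.5] w 0.245 g 61.2
brass 20 [[9.9, -31.1, 36.6], [13.6, -21.4, 40.3], [16.9, -12.9, 44.3]]
brass 63 [[8.4, -33.8, 16.5], [10.6, -23.9, 35.1], [17.0, -7.7, 40.1]]
top floor 2732 [ 0.7049 -0.1092] [0.1438 0.2283] 3.5 z 0.0022 x 0.633 0.782 y -0.226 0.008
top rim 551 [ 0.7194 -0.1068] [0.205  0.2488] 3.4 z 0.0588 x 0.617 0.822 y -0.234 0.019
side floor 1942 [ 0.715  -0.0852] [0.1246 0.191 ] 5.6 z 0.0019 x 0.644 0.776 y -0.183 0.011
side rim 669 [ 0.7017 -0.1078] [0.1737 0.251 ] 3.4 z 0.0583 x 0.611 0.789 y -0.236 0.019
```

>>> servo_tool(deltas=[[[10, 0, -0.043, 0, 0], [10, 0.02, -0.043, 0, 0], [10, 0.045, -0.043, 0, 0], [10, 0.045, 0, 0, 0], [10, 0.04, 0, 0, -2], [10, 0.017, 0, -0.03, 0], [10, 0, 0, -0.03, 0], [10, 0, 0, 0, 0]]])

```text
time: 8.2
tool_pos: [0.683, -0.0865, 0.1411]
tool_rot: [-0.007, 0.682, 0.731, -0.004]
contact_force: [-2.2, -0.1, -1.1]
gripper_width: 0.248
grasp_force: 61.1
```

```bash
python3 - <<'E'
from h import *
st(); f=shot('side','s4.png'); im=cv2.imread('pics/s4.png'); cv2.imwrite('pics/c5.png',cv2.resize(im[120:300,250:450],None,fx=3,fy=3,interpolation=cv2.INTER_CUBIC))
E
```

```text
t 8.2 tcp [ 0.683  -0.0865  0.1411] yaw 4.0 z [-0.015  0.004 -1.   ] feeder xy [142.8 -59.3] F [-2.2 -0.1 -1.1] w 0.248 g 61.1
```

View pics/c5.png

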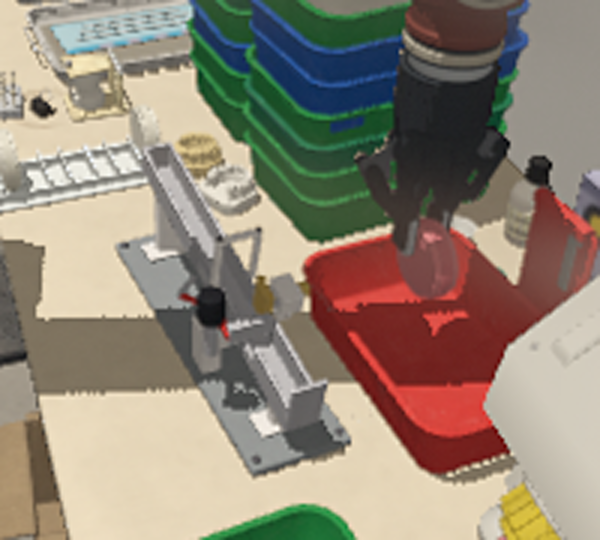

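Disc is held above the red pan at (430,260). Lowering and letting go.

>>> servo_tool(deltas=[[[10, 0.008, -0.01, -0.03, 0], [10, 0.007, -0.005, -0.03, 0], [10, 0, 0, -0.016, 0], [10, 0, 0, -0.006, 0], [10, 0, 0, -0.003, 0], [45, 0, 0, 0, 0], [45, 0, 0, 0, 0], [45, 0, 0, 0.01, 0]]])

```text
time: 9.05
tool_pos: [0.7022, -0.1027, 0.0757]
tool_rot: [-0.0, 0.682, 0.732, -0.0]
contact_force: [-0.7, 0.8, 0.1]
gripper_width: 0.452
grasp_force: 0.0
```

>>> servo_tool(deltas=[[[45, 0, 0, 0.03, 0], [45, 0, 0, 0.04, 0], [45, 0, 0, 0.04, 0], [60, -0.02, 0, 0.03, 0], [60, -0.04, 0.02, 0, 0], [60, -0.045, 0.04, 0, 0], [60, -0.045, 0.045, 0, 0], [60, -0.03, 0.045, 0, 0]]])

```text
time: 9.85
tool_pos: [0.5408, 0.0277, 0.2173]
tool_rot: [0.001, 0.683, 0.731, 0.001]
contact_force: [-0.1, 1.6, 1.3]
gripper_width: 0.601
grasp_force: 0.0
```

```bash
python3 - <<'E'
from h import *
st()
for n,f,W,h in looks():
    h=h.astype(int); H,S=h[...,0],h[...,1]
    m=((H<6)|(H>165))&(S>50)&(S<=150)&(W[...,0]>.62)&(W[...,0]<.8)&(W[...,1]>-.24)&(W[...,1]<.03)
    rep(n,'pink',m,W,25)
    R=(W[...,0]>.36)&(W[...,0]<.61)&(W[...,1]>.22)&(W[...,1]<.35)&(W[...,2]>.035)&(W[...,2]<.1)
    k,l,s,c=cv2.connectedComponentsWithStats(R.astype(np.uint8))
    for i in range(1,k):
        if s[i,4]>30: q=W[l==i]; t=q[q[:,2]>.06]; print(n,'disc',np.percentile(q,[3,97],axis=0).round(4).tolist(),'topmed',np.median(t,0).round(4))
E
```

```text
t 9.85 tcp [0.5408 0.0277 0.2173] yaw 3.9 z [ 0.003 -0.    -1.   ] feeder xy [12.8 68.8] F [-0.1  1.6  1.3] w 0.601 g 0.0
top pink 197 px [382.3 159.4] med [ 0.6881 -0.1335  0.0597] chute med [ 143.6 -105.2   16.1] lo [ 128. -134.  -30.] hi [165. -82.  30.]
top pink 32 px [345.1 162.9] med [ 0.6851 -0.0159  0.0032] chute med [151.4   0.4 -58.3] lo [144. -30. -65.] hi [158.  39. -11.]
top disc [[0.5341, 0.2577, 0.0461], [0.552, 0.3166, 0.0757]] topmed [0.5436 0.2852 0.0688]
top disc [[0.3782, 0.2514, 0.0443], [0.3972, 0.3122, 0.0757]] topmed [0.3881 0.2804 0.0693]
side pink 504 px [434.  206.6] med [ 0.7875 -0.1246  0.1178] chute med [242.9 -97.8  73. ] lo [ 234. -135.   21.] hi [245. -66. 123.]
side pink 318 px [397.6 239.6] med [ 0.6835 -0.1495  0.0521] chute med [ 136.9 -121.8   12.1] lo [ 125. -144.  -46.] hi [191. -85.  27.]
side disc [[0.5323, 0.2596, 0.0367], [0.5501, 0.3143, 0.072]] topmed [0.5397 0.2802 0.0675]
side disc [[0.3768, 0.2503, 0.0366], [0.3953, 0.3029, 0.073]] topmed [0.3856 0.2733 0.0679]
```

```bash
python3 - <<'E'
from h import *
for n in('top','side'):
    W=world(dict(np.load(n+'0.npz'))); m=(W[...,2]>.03)&(W[...,2]<.6)&(W[...,1]>.05)&(W[...,1]<.5)&(W[...,0]>.565)
    for a in np.arange(.03,.6,.08):
        q=W[m&(W[...,2]>=a)&(W[...,2]<a+.08)]
        if len(q): print(n,'%.2f'%a,np.percentile(q[:,0],1).round(3),np.percentile(q[:,1],[1,99]).round(3))
E
```

```text
top 0.03 0.59 [0.051 0.428]
top 0.11 0.634 [0.082 0.434]
top 0.19 0.635 [0.077 0.44 ]
top 0.27 0.636 [0.079 0.434]
top 0.35 0.637 [0.093 0.444]
top 0.43 0.637 [0.08  0.456]
side 0.03 0.634 [0.055 0.412]
side 0.11 0.635 [0.056 0.416]
side 0.19 0.634 [0.056 0.414]
side 0.27 0.636 [0.057 0.413]
side 0.35 0.636 [0.056 0.424]
side 0.43 0.639 [0.059 0.462]
side 0.51 0.745 [0.051 0.27 ]
```

>>> servo_tool(deltas=[[[60, 0, 0.04, 0, 0], [60, 0, 0.045, 0, 0], [60, 0, 0.045, 0, -1], [60, 0, 0.045, 0, -1.2], [60, 0.001, 0.045, 0, 0], [60, 0.002, 0.035, 0, 0], [60, 0, 0.004, 0, 0], [60, 0, 0, 0, 0]]])

```text
time: 10.75
tool_pos: [0.5456, 0.2868, 0.2166]
tool_rot: [0.001, 0.695, 0.719, 0.001]
contact_force: [-0.3, 0.0, -0.5]
gripper_width: 0.6
grasp_force: 0.0
```

```bash
python3 - <<'E'
from h import *
st(); f=shot('side','s5.png'); im=cv2.imread('pics/s5.png'); cv2.imwrite('pics/c6.png',cv2.resize(im[90:230,220:360],None,fx=4,fy=4,interpolation=cv2.INTER_CUBIC))
E
```

```text
t 10.75 tcp [0.5456 0.2868 0.2166] yaw 1.9 z [ 0.002  0.    -1.   ] feeder xy [ 43.8 326.1] F [-0.3  0.  -0.5] w 0.6 g 0.0
```

View pics/c6.png

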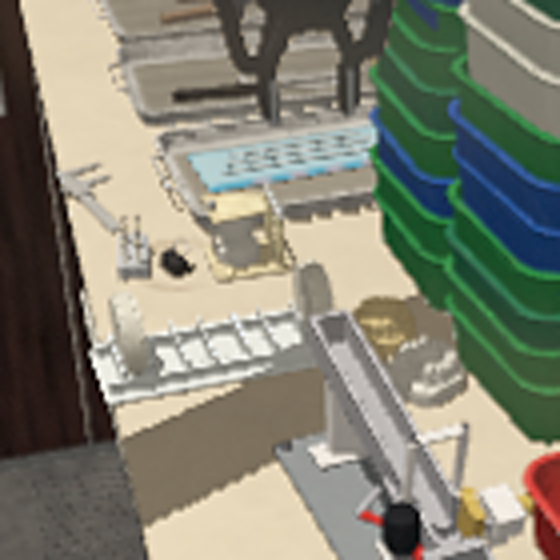

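Gripper hangs over the far-slot disc, with 9 cm to the pan stack. Lowering and gripping.

>>> servo_tool(deltas=[[[60, 0, 0, -0.04, 0], [60, 0, 0, -0.045, 0], [60, 0, 0, -0.04, 0], [60, 0, 0, -0.025, 0], [60, 0, 0, -0.012, 0], [60, 0, 0, -0.002, 0], [10, 0, 0, 0, 0], [10, 0, 0, 0, 0]]])

```text
time: 11.6
tool_pos: [0.5468, 0.2865, 0.0539]
tool_rot: [0.001, 0.696, 0.718, 0.002]
contact_force: [0.5, 0.5, -0.5]
gripper_width: 0.262
grasp_force: 0.0
```

>>> servo_tool(deltas=[[[10, 0, 0, 0, 0], [10, 0, 0, 0.03, 0], [10, 0, 0, 0.045, 0], [10, 0, 0, 0.045, 0], [10, 0, -0.02, 0.025, 0], [10, -0.006, -0.045, 0, 1.3], [10, -0.006, -0.045, 0, 1.3], [10, -0.006, -0.045, 0, 1.3]]])

```text
time: 12.4
tool_pos: [0.5269, 0.13, 0.1975]
tool_rot: [0.001, 0.67, 0.742, 0.001]
contact_force: [1.1, -1.5, -0.5]
gripper_width: 0.205
grasp_force: 60.5
```

```bash
python3 - <<'E'
from h import *
s=st(); p=s['tool_pos']
f=grab_frame('side'); W=world(f); h=cv2.cvtColor(f['pixels'],cv2.COLOR_RGB2HSV)
m=(abs(W[...,0]-p[0])<.03)&(abs(W[...,1]-p[1])<.05)&(W[...,2]<p[2]+.04)&(W[...,2]>.125)&(h[...,2]>120)&(h[...,1]<70)
q=W[m]; print(m.sum(), (np.percentile(q,[2,50,98],axis=0)-p).round(4).tolist())
E
```

```text
t 12.4 tcp [0.5269 0.13   0.1975] yaw 5.8 z [ 0.002 -0.    -1.   ] feeder xy [  9.3 172. ] F [ 1.1 -1.5 -0.5] w 0.205 g 60.5
216 [[-0.0199, -0.031, -0.0407], [-0.0042, -0.0176, -0.0064], [0.02, 0.0166, 0.0279]]
```

>>> servo_tool(deltas=[[[10, -0.0035, -0.028, 0, 0], [10, 0, 0, -0.02, 0], [10, 0, 0, -0.012, 0], [10, 0, 0, 0, 0], [10, 0, 0, 0, 0], [10, 0, 0, 0, 0], [10, 0, 0, 0, 0], [10, 0, 0, 0, 0]]])

```text
time: 13.25
tool_pos: [0.524, 0.1035, 0.1651]
tool_rot: [0.0, 0.671, 0.742, 0.0]
contact_force: [1.0, 0.0, -2.6]
gripper_width: 0.196
grasp_force: 60.6
```

```bash
python3 - <<'E'
from h import *
st(); f=shot('top','t2.png'); im=cv2.imread('pics/t2.png'); g=shot('side','s6.png'); im2=cv2.imread('pics/s6.png')
a=cv2.resize(im2[120:230,250:350],(500,550),interpolation=cv2.INTER_CUBIC); cv2.imwrite('pics/c7.png',a)
W=world(g);h=cv2.cvtColor(g['pixels'],cv2.COLOR_RGB2HSV); C=tochute(W)
# disc white pixels vs wall tops in the side view near chute y 110..190
m=(h[...,2]>150)&(h[...,1]<60)&(C[...,1]>.1)&(C[...,1]<.2)&(C[...,2]>.03)&(C[...,2]<.1)&(abs(C[...,0])<.03)
print('disc x',np.percentile(C[m],[2,50,98],axis=0).round(4).tolist(),m.sum())
w=(C[...,1]>.09)&(C[...,1]<.115)&(C[...,2]>.019)&(C[...,2]<.03)&(abs(C[...,0])<.03); print('walltops x',np.sort(C[w][:,0]).round(4))
E
```

```text
t 13.25 tcp [0.524  0.1035 0.1651] yaw 5.7 z [ 0.001  0.    -1.   ] feeder xy [  3.7 145.9] F [ 1.   0.  -2.6] w 0.196 g 60.6
disc x [[-0.0136, 0.1313, 0.058], [-0.0033, 0.1377, 0.0793], [0.004, 0.1748, 0.0862]] 29
walltops x [-0.0152 -0.0148 -0.0138 -0.0132 -0.013  -0.013  -0.0129 -0.0121 -0.0113
 -0.0109  0.0116  0.0137  0.014   0.0143  0.0147  0.0152  0.0164  0.0167]
```

View pics/c7.png

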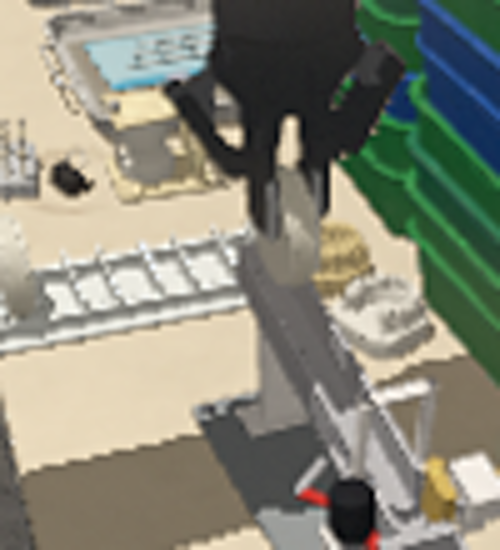

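Disc hangs over the upper chute. Lowering into the channel.

>>> servo_tool(deltas=[[[10, -0.001, -0.002, -0.005, 0], [10, 0, 0, -0.005, 0], [10, 0, 0, -0.005, 0], [10, 0, 0, -0.004, 0], [10, 0, 0, -0.004, 0], [10, 0, 0, -0.002, 0], [10, 0, 0, 0, 0], [10, 0, 0, 0, 0]]])

```text
time: 14.15
tool_pos: [0.5227, 0.1012, 0.1395]
tool_rot: [0.0, 0.671, 0.742, 0.0]
contact_force: [-0.3, 0.1, -1.2]
gripper_width: 0.198
grasp_force: 60.6
```

```bash
python3 - <<'E'
from h import *
st()
E
```

```text
t 14.15 tcp [0.5227 0.1012 0.1395] yaw 5.7 z [ 0.  0. -1.] feeder xy [  2.2 143.7] F [-0.3  0.1 -1.2] w 0.198 g 60.6
```

No contact on the way in, so it is inside the channel. Lowering the last 2 mm and releasing.

>>> servo_tool(deltas=[[[10, 0, 0, -0.002, 0], [10, 0, 0, 0, 0], [30, 0, 0, 0, 0], [40, 0, 0, 0, 0], [40, 0, 0, 0.02, 0], [40, 0, 0, 0.04, 0], [60, 0, 0, 0.025, 0], [60, 0, 0.02, 0, 0]]])

```text
time: 14.95
tool_pos: [0.5256, 0.1204, 0.2285]
tool_rot: [0.004, 0.672, 0.741, 0.003]
contact_force: [0.4, 0.3, -0.4]
gripper_width: 0.597
grasp_force: 0.0
```

```bash
cat >> h.py <<'E'
def whites():
    for n,f,W,h in looks():
        C=tochute(W); S,V=h[...,1],h[...,2]
        m=(abs(C[...,0]-.001)<.014)&(C[...,1]>-.135)&(C[...,1]<.2)&(C[...,2]>.03)&(C[...,2]<.069)&(V>110)&(S<70)
        k,l,s,c=cv2.connectedComponentsWithStats(m.astype(np.uint8))
        for i in range(1,k):
            if s[i,4]>10: p=C[l==i]*1e3; print(n,'white',s[i,4],'lo',np.percentile(p,2,0).round(1),'hi',np.percentile(p,98,0).round(1))
E
python3 - <<'E'
from h import *
st(); whites()
E
```

```text
t 14.95 tcp [0.5256 0.1204 0.2285] yaw 5.6 z [ 0.01  0.   -1.  ] feeder xy [  7.1 162.5] F [ 0.4  0.3 -0.4] w 0.597 g 0.0
top white 18 lo [ -12.2 -130.6   34.7] hi [  13.3 -125.9   49.2]
top white 62 lo [-10.5 -32.1  33.8] hi [11.7  3.4 68.5]
top white 50 lo [-9.  12.4 35.1] hi [ 8.  30.  63.6]
side white 204 lo [-12.8 -34.1  31. ] hi [ 4.5 15.5 65.2]
side white 17 lo [ -11.  -130.8   43.7] hi [  13.4 -125.9   48.8]
```

First disc is at the gate. Now the second one.

>>> servo_tool(deltas=[[[60, -0.02, 0.03, 0, -1], [60, -0.03, 0.035, 0, -1], [60, -0.03, 0.035, 0, -1], [60, -0.03, 0.035, 0, -1], [60, -0.026, 0.025, 0, 0], [60, 0, 0.002, 0, 0], [60, 0, 0, 0, 0], [60, 0, 0, 0, 0]]])

```text
time: 15.85
tool_pos: [0.3872, 0.2825, 0.2221]
tool_rot: [0.0, 0.697, 0.717, -0.0]
contact_force: [0.2, -0.7, -0.1]
gripper_width: 0.598
grasp_force: 0.0
```

```bash
python3 - <<'E'
from h import *
st()
E
```

```text
t 15.85 tcp [0.3872 0.2825 0.2221] yaw 1.7 z [-0.    -0.001 -1.   ] feeder xy [-114.3  337.7] F [ 0.2 -0.7 -0.1] w 0.598 g 0.0
```

>>> servo_tool(deltas=[[[60, 0.001, 0, -0.04, 0], [60, 0, 0, -0.045, 0], [60, 0, 0, -0.04, 0], [60, 0, 0, -0.028, 0], [60, 0, 0, -0.013, 0], [60, 0, 0, -0.002, 0], [10, 0, 0, 0, 0], [10, 0, 0, 0, 0]]])

```text
time: 16.65
tool_pos: [0.3893, 0.2838, 0.0565]
tool_rot: [0.001, 0.697, 0.718, 0.002]
contact_force: [0.8, 0.7, -0.5]
gripper_width: 0.272
grasp_force: 0.0
```

>>> servo_tool(deltas=[[[10, 0, 0, 0, 0], [10, 0, 0, 0.03, 0], [10, 0, 0, 0.045, 0], [10, 0, 0, 0.045, 0], [10, 0.015, -0.02, 0.025, 0], [10, 0.035, -0.045, 0, 1.4], [10, 0.035, -0.045, 0, 1.3], [10, 0.035, -0.045, 0, 1.3]]])

```text
time: 17.45
tool_pos: [0.4958, 0.1436, 0.2009]
tool_rot: [0.001, 0.67, 0.742, 0.001]
contact_force: [0.2, 1.7, -2.6]
gripper_width: 0.202
grasp_force: 61.5
```

```bash
python3 - <<'E'
from h import *
s=st(); print('to target',(np.array([.5228,.1012])-s['tool_pos'][:2]).round(4))
E
```

```text
t 17.45 tcp [0.4958 0.1436 0.2009] yaw 5.8 z [ 0.003  0.001 -1.   ] feeder xy [-20.3 188.6] F [ 0.2  1.7 -2.6] w 0.202 g 61.5
to target [ 0.027  -0.0424]
```

>>> servo_tool(deltas=[[[10, 0.015, -0.025, 0, 0], [10, 0, 0, -0.02, 0], [10, 0, 0, -0.016, 0], [10, 0, 0, 0, 0], [10, 0, 0, 0, 0], [10, 0, 0, 0, 0], [10, 0, 0, 0, 0], [10, 0, 0, 0, 0]]])

```text
time: 18.25
tool_pos: [0.5101, 0.1199, 0.164]
tool_rot: [0.001, 0.671, 0.742, 0.0]
contact_force: [1.6, -3.2, 3.4]
gripper_width: 0.203
grasp_force: 63.7
```

```bash
python3 - <<'E'
from h import *
s=st(); print('to target',(np.array([.5228,.1012])-s['tool_pos'][:2]).round(4)); whites()
E
```

```text
t 18.25 tcp [0.5101 0.1199 0.164 ] yaw 5.7 z [ 0.002 -0.    -1.   ] feeder xy [ -8.4 163.6] F [ 1.6 -3.2  3.4] w 0.203 g 63.7
to target [ 0.0127 -0.0187]
top white 17 lo [ -11.  -132.3   38.9] hi [  14.3 -126.2   48.5]
top white 56 lo [-5.9 11.3 32.5] hi [11.9 30.9 63.4]
top white 71 lo [ -9.  -30.2  39.9] hi [ 9.4  3.  66.5]
side white 26 lo [-12.2 142.9  37.8] hi [ -2.5 149.6  68.2]
side white 229 lo [-10.  -34.1  31.5] hi [ 9.3 20.3 65.5]
side white 17 lo [ -10.8 -130.8   43.3] hi [  13.4 -126.6   46. ]
```

>>> servo_tool(deltas=[[[10, 0, 0, 0.012, 0], [10, 0.006, -0.009, 0, 0], [10, 0.0065, -0.0095, 0, 0], [10, 0, 0, 0, 0], [10, 0, 0, 0, 0], [10, 0, 0, 0, 0], [10, 0, 0, 0, 0], [10, 0, 0, 0, 0]]])

```text
time: 19.15
tool_pos: [0.522, 0.1015, 0.1753]
tool_rot: [-0.0, 0.671, 0.742, -0.0]
contact_force: [0.2, -0.6, -1.8]
gripper_width: 0.199
grasp_force: 63.0
```

```bash
python3 - <<'E'
from h import *
s=st(); print('to target',(np.array([.5228,.1012])-s['tool_pos'][:2]).round(4))
p=s['tool_pos']
f=grab_frame('side'); W=world(f); h=cv2.cvtColor(f['pixels'],cv2.COLOR_RGB2HSV)
m=(abs(W[...,0]-p[0])<.03)&(abs(W[...,1]-p[1])<.05)&(W[...,2]<p[2]+.04)&(W[...,2]>.12)&(h[...,2]>120)&(h[...,1]<70)
q=W[m]; print(m.sum(), (np.percentile(q,[2,50,98],axis=0)-p).round(4).tolist())
E
```

```text
t 19.15 tcp [0.522  0.1015 0.1753] yaw 5.7 z [-0.  0. -1.] feeder xy [  1.6 144.1] F [ 0.2 -0.6 -1.8] w 0.199 g 63.0
to target [ 0.0008 -0.0003]
209 [[-0.0247, -0.0331, -0.0429], [-0.0041, -0.0203, -0.0073], [0.011, 0.0182, 0.0213]]
```

>>> servo_tool(deltas=[[[10, 0.0008, 0, -0.01, 0], [10, 0, 0, -0.007, 0], [10, 0, 0, -0.006, 0], [10, 0, 0, -0.005, 0], [10, 0, 0, -0.004, 0], [10, 0, 0, -0.0015, 0], [10, 0, 0, 0, 0], [10, 0, 0, 0, 0]]])

```text
time: 20.0
tool_pos: [0.5232, 0.1013, 0.1422]
tool_rot: [0.0, 0.671, 0.742, 0.0]
contact_force: [0.4, 0.2, -1.9]
gripper_width: 0.2
grasp_force: 63.0
```

```bash
python3 - <<'E'
from h import *
st()
E
```

```text
t 20.0 tcp [0.5232 0.1013 0.1422] yaw 5.7 z [ 0.001  0.    -1.   ] feeder xy [  2.7 143.8] F [ 0.4  0.2 -1.9] w 0.2 g 63.0
```

>>> servo_tool(deltas=[[[10, 0, 0, -0.002, 0], [10, 0, 0, 0, 0], [30, 0, 0, 0, 0], [40, 0, 0, 0, 0], [40, 0, 0, 0.02, 0], [40, 0, 0, 0.04, 0], [60, 0, 0, 0.025, 0], [60, 0, 0, 0, 0]]])

```text
time: 20.8
tool_pos: [0.5258, 0.1015, 0.2308]
tool_rot: [0.003, 0.671, 0.742, 0.004]
contact_force: [-0.7, 0.9, 1.2]
gripper_width: 0.599
grasp_force: 0.0
```

```bash
python3 - <<'E'
from h import *
st(); whites()
f=shot('side','s7.png'); im=cv2.imread('pics/s7.png'); cv2.imwrite('pics/c8.png',cv2.resize(im[140:280,270:410],None,fx=4,fy=4,interpolation=cv2.INTER_CUBIC))
W=world(f); h=cv2.cvtColor(f['pixels'],cv2.COLOR_RGB2HSV).astype(int)
# lever red arm & pivot
f=grab_frame('top'); W=world(f); C=tochute(W); h=cv2.cvtColor(f['pixels'],cv2.COLOR_RGB2HSV).astype(int)
m=((h[...,0]<8)|(h[...,0]>172))&(h[...,1]>120)&(C[...,0]<-.012)&(C[...,0]>-.08)&(abs(C[...,1])<.1)
q=W[m]; v,u=np.where(m)
for a,b,c in zip(u,v,q.round(3)): print((int(a),int(b)),c.tolist(),end=' ')
E
```

```text
t 20.8 tcp [0.5258 0.1015 0.2308] yaw 5.7 z [ 0.01   0.001 -1.   ] feeder xy [  5.3 143.7] F [-0.7  0.9  1.2] w 0.599 g 0.0
top white 18 lo [ -12.3 -130.7   35.4] hi [  14.1 -125.3   50.8]
top white 166 lo [-8.5 13.5 38. ] hi [ 9.9 84.5 67.9]
top white 74 lo [ -8.6 -36.6  34.4] hi [10.7  2.8 67.9]
side white 178 lo [-10.   38.3  31.3] hi [ 7.9 91.9 65.9]
side white 232 lo [ -9.9 -34.3  31.1] hi [ 8.  19.4 65.2]
side white 17 lo [ -11.3 -130.9   44.2] hi [  13.8 -126.8   46.4]
(354, 211) [0.519, -0.046, 0.075] (355, 211) [0.52, -0.049, 0.075] (356, 211) [0.519, -0.052, 0.077] (357, 211) [0.52, -0.055, 0.075] (358, 211) [0.52, -0.058, 0.075] (353, 212) [0.517, -0.043, 0.073] (354, 212) [0.516, -0.045, 0.08] (357, 212) [0.516, -0.055, 0.081] (358, 212) [0.517, -0.058, 0.072] (359, 212) [0.523, -0.066, 0.014] (360, 212) [0.524, -0.069, 0.01] (361, 212) [0.517, -0.068, 0.072] (362, 212) [0.518, -0.071, 0.07] (363, 212) [0.517, -0.073, 0.075] (364, 212) [0.517, -0.076, 0.077] (365, 212) [0.518, -0.08, 0.07] (353, 213) [0.513, -0.042, 0.079] (354, 213) [0.513, -0.046, 0.075] (358, 213) [0.5
[... 1776 characters left out ...]
) [0.502, -0.083, 0.078] (367, 217) [0.502, -0.086, 0.078] (368, 217) [0.502, -0.089, 0.077] (349, 218) [0.497, -0.031, 0.074] (350, 218) [0.497, -0.034, 0.08] (351, 218) [0.497, -0.037, 0.076] (364, 218) [0.499, -0.077, 0.071] (365, 218) [0.499, -0.08, 0.075] (366, 218) [0.498, -0.082, 0.082] (367, 218) [0.499, -0.086, 0.077] (368, 218) [0.499, -0.089, 0.077] (369, 218) [0.499, -0.092, 0.081] (370, 218) [0.499, -0.095, 0.079] (348, 219) [0.494, -0.028, 0.075] (349, 219) [0.494, -0.031, 0.074] (350, 219) [0.495, -0.034, 0.072] (367, 219) [0.495, -0.086, 0.08] (368, 219) [0.495, -0.089, 0.081] (369, 219) [0.495, -0.091, 0.084] (370, 219) [0.493, -0.092, 0.11] (349, 220) [0.491, -0.031, 0.073]
```

View pics/c8.png

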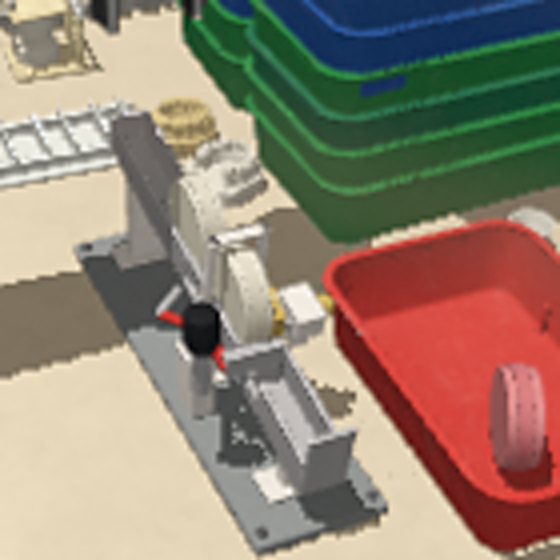

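Both discs stand at and above the gate; pink disc stands in the red pan at (518,415). Lever pivot is about (.513,-.051), knob (.4925,-.1025): 55 mm apart, as given. Going above the knob.

>>> servo_tool(deltas=[[[45, -0.005, -0.03, 0, 0], [45, -0.007, -0.045, 0, 0], [45, -0.007, -0.045, 0, 0], [45, -0.007, -0.045, 0, 0], [45, -0.006, -0.033, 0, 0], [45, -0.001, -0.004, -0.02, 0], [45, 0, 0, 0, 0], [45, 0, 0, 0, 0]]])

```text
time: 21.8
tool_pos: [0.4891, -0.1002, 0.2033]
tool_rot: [-0.002, 0.671, 0.741, -0.001]
contact_force: [0.1, -0.4, 0.1]
gripper_width: 0.449
grasp_force: 0.0
```

```bash
python3 - <<'E'
from h import *
s=st(); print((np.array([.4925,-.1025])-s['tool_pos'][:2]).round(4))
E
```

```text
t 21.8 tcp [ 0.4891 -0.1002  0.2033] yaw 5.7 z [-0.003  0.001 -1.   ] feeder xy [-51.6 -53.2] F [ 0.1 -0.4  0.1] w 0.449 g 0.0
[ 0.0034 -0.0023]
```

>>> servo_tool(deltas=[[[45, 0.0034, -0.0023, -0.02, 0], [45, 0, 0, -0.03, 0], [45, 0, 0, -0.02, 0], [45, 0, 0, -0.012, 0], [45, 0, 0, -0.003, 0], [10, 0, 0, 0, 0], [10, 0, 0, 0, 0], [10, 0, 0, 0, 0]]])

```text
time: 22.6
tool_pos: [0.494, -0.1027, 0.1207]
tool_rot: [0.0, 0.671, 0.742, 0.001]
contact_force: [1.8, 1.8, -2.4]
gripper_width: 0.264
grasp_force: 59.2
```

```bash
python3 - <<'E'
from h import *
s=st(); k=s['tool_pos'][:2]
P=np.array([.5135,-.051]); r=k-P; print('r',np.hypot(*r),r)
prev=k
for i in range(1,8):
    th=-.105*i; R=np.array([[np.cos(th),-np.sin(th)],[np.sin(th),np.cos(th)]]); q=P+R@r; print(i,(q-prev).round(4)); prev=q
E
```

```text
t 22.6 tcp [ 0.494  -0.1027  0.1207] yaw 5.7 z [ 0.002  0.    -1.   ] feeder xy [-46.9 -56.2] F [ 1.8  1.8 -2.4] w 0.264 g 59.2
r 0.05523989545033739 [-0.01947258 -0.05169395]
1 [-0.0053  0.0023]
2 [-0.005   0.0029]
3 [-0.0047  0.0034]
4 [-0.0043  0.0039]
5 [-0.0039  0.0043]
6 [-0.0034  0.0047]
7 [-0.0029  0.005 ]
```

Knob is pinched (opening matches 24 mm). Swinging to the stop along the arc.

>>> servo_tool(deltas=[[[10, -0.0053, 0.0023, 0, 0], [10, -0.005, 0.0029, 0, 0], [10, -0.0047, 0.0034, 0, 0], [10, -0.0043, 0.0039, 0, 0], [10, -0.0039, 0.0043, 0, 0], [10, -0.0034, 0.0047, 0, 0], [10, -0.0029, 0.005, 0, 0], [10, 0, 0, 0, 0]]])

```text
time: 23.4
tool_pos: [0.4655, -0.0781, 0.1212]
tool_rot: [0.004, 0.671, 0.741, 0.0]
contact_force: [6.0, -4.5, -6.2]
gripper_width: 0.26
grasp_force: 60.5
```

```bash
python3 - <<'E'
from h import *
s=st(); k=s['tool_pos'][:2]; P=np.array([.5135,-.051]); r=k-P; a=np.arctan2(-r[0],-r[1]); print('angle',a-np.arctan2(.0195,.0517),np.hypot(*r)); whites()
E
```

```text
t 23.4 tcp [ 0.4655 -0.0781  0.1212] yaw 5.7 z [ 0.006 -0.004 -1.   ] feeder xy [-72.8 -28.9] F [ 6.  -4.5 -6.2] w 0.26 g 60.5
angle 0.6967186471125582 0.05509892929641521
top white 18 lo [ -12.  -130.4   33. ] hi [  13.6 -126.2   51.2]
top white 127 lo [-8.7 35.1 33.6] hi [ 9.4 85.7 67. ]
side white 32 lo [-4.6 20.  31.4] hi [10.3 28.7 48.6]
side white 267 lo [-11.  -85.   31.4] hi [  7.1 -25.9  65.5]
side white 17 lo [ -10.9 -130.1   41.6] hi [  13.8 -126.9   46.8]
```

At the stop; the disc is rolling out. Holding just over 1 s.

>>> servo_tool(deltas=[[[10, 0, 0, 0, 0], [10, 0, 0, 0, 0], [10, 0, 0, 0, 0], [10, 0, 0, 0, 0], [10, 0, 0, 0, 0], [10, 0, 0, 0, 0], [10, 0, 0, 0, 0], [10, 0, 0, 0, 0]]])

```text
time: 24.3
tool_pos: [0.4656, -0.0781, 0.1212]
tool_rot: [0.003, 0.671, 0.741, 0.0]
contact_force: [4.7, -4.9, -4.2]
gripper_width: 0.257
grasp_force: 60.6
```

```bash
python3 - <<'E'
from h import *
st(); whites()
E
```

```text
t 24.3 tcp [ 0.4656 -0.0781  0.1212] yaw 5.7 z [ 0.005 -0.004 -1.   ] feeder xy [-72.7 -28.9] F [ 4.7 -4.9 -4.2] w 0.257 g 60.6
top white 73 lo [ -10.5 -130.3   37.2] hi [ 12.  -83.9  66.6]
top white 130 lo [-8.6 35.4 34.5] hi [ 9.2 85.9 66.6]
side white 32 lo [-5.3 20.8 30.6] hi [ 9.9 28.4 48.5]
side white 279 lo [ -11.1 -129.    31.6] hi [  7.9 -68.4  65.1]
```

Disc is in the outlet, next one held by the pin. Guiding the lever back along the arc, then opening and rising.

>>> servo_tool(deltas=[[[10, 0.0029, -0.005, 0, 0], [10, 0.0034, -0.0047, 0, 0], [10, 0.0039, -0.0043, 0, 0], [10, 0.0043, -0.0039, 0, 0], [10, 0.0047, -0.0034, 0, 0], [10, 0.005, -0.0029, 0, 0], [10, 0.0053, -0.0023, 0, 0], [10, 0, 0, 0, 0]]])

```text
time: 25.2
tool_pos: [0.4923, -0.1071, 0.1209]
tool_rot: [0.001, 0.671, 0.742, -0.005]
contact_force: [-8.1, -10.9, 3.8]
gripper_width: 0.262
grasp_force: 62.1
```

>>> servo_tool(deltas=[[[45, 0, 0, 0, 0], [45, 0, 0, 0, 0], [45, 0, 0, 0.02, 0], [45, 0, 0, 0.035, 0], [45, 0, 0, 0.03, 0], [60, 0, 0, 0, 0], [60, 0.02, -0.02, 0, 0], [60, 0.02, -0.02, 0, 0]]])

```text
time: 26.0
tool_pos: [0.5338, -0.143, 0.2047]
tool_rot: [0.0, 0.671, 0.742, 0.0]
contact_force: [0.4, 0.3, -0.3]
gripper_width: 0.596
grasp_force: 0.0
```

```bash
python3 - <<'E'
from h import *
st(); whites(); pan('green')
f=shot('side','s8.png'); im=cv2.imread('pics/s8.png'); cv2.imwrite('pics/c9.png',cv2.resize(im[150:400,250:450],None,fx=2.4,fy=2.4,interpolation=cv2.INTER_CUBIC))
W=world(f); h=cv2.cvtColor(f['pixels'],cv2.COLOR_RGB2HSV).astype(int)
m=(h[...,2]<60)&(abs(W[...,0]-.48)<.04)&(abs(W[...,1]+.1)<.05)&(W[...,2]>.1)&(W[...,2]<.136); print('knob',W[m].min(0),W[m].max(0))
m=(h[...,0]>14)&(h[...,0]<32)&(h[...,1]>60)&(W[...,1]<-.25)&(W[...,0]<.56)&(W[...,2]>.015); print('cast',np.percentile(W[m],[2,50,98],axis=0).round(3).tolist())
E
```

```text
t 26.0 tcp [ 0.5338 -0.143   0.2047] yaw 5.8 z [ 0. -0. -1.] feeder xy [ -11.4 -100.4] F [ 0.4  0.3 -0.3] w 0.596 g 0.0
top white 58 lo [-6.5 12.2 34.3] hi [11.6 32.  62.3]
side white 169 lo [-10.1 -34.2  30.7] hi [ 7.2 20.7 61.3]
side white 266 lo [ -11.4 -126.3   31.6] hi [  6.8 -67.4  65.5]
top floor 1975 [ 0.4686 -0.382 ] [0.1316 0.1929] 6.3 z 0.0024 x 0.395 0.541 y -0.482 -0.29
top rim 369 [ 0.4684 -0.3757] [0.1504 0.2211] 6.3 z 0.0586 x 0.385 0.549 y -0.491 -0.268
side floor 4760 [ 0.4706 -0.3662] [0.1236 0.1862] 6.9 z 0.0025 x 0.399 0.54 y -0.46 -0.269
side rim 1397 [ 0.4669 -0.3757] [0.1539 0.2222] 6.3 z 0.0592 x 0.384 0.55 y -0.488 -0.261
knob [ 0.4812445  -0.11536186  0.10901418] [ 0.50144442 -0.09375371  0.13536794]
cast [[0.427, -0.567, 0.016], [0.452, -0.323, 0.022], [0.544, -0.298, 0.208]]
```

View pics/c9.png

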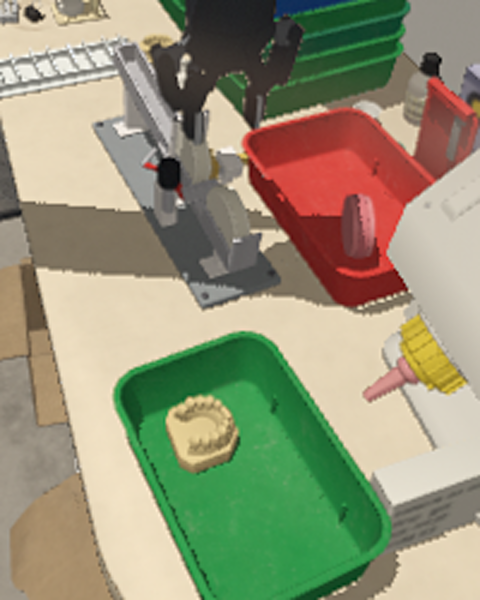

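Disc lies in the outlet at (232,215), the next is at the gate, lever is back. Gripping the issued disc.

>>> servo_tool(deltas=[[[45, 0.012, 0.006, -0.02, 0], [45, 0.001, 0, -0.03, 0], [45, 0, 0, -0.03, 0], [45, 0, 0, -0.02, 0], [45, 0, 0, -0.01, 0], [45, 0, 0, 0, 0], [10, 0, 0, 0, 0], [10, 0, 0, 0, 0]]])

```text
time: 27.05
tool_pos: [0.5473, -0.1372, 0.0966]
tool_rot: [0.001, 0.671, 0.742, 0.001]
contact_force: [1.0, 0.9, -1.6]
gripper_width: 0.202
grasp_force: 59.9
```

>>> servo_tool(deltas=[[[10, 0, 0, 0, 0], [10, 0, 0, 0.02, 0], [10, 0, 0, 0.035, 0], [10, 0, 0, 0.04, 0], [10, 0, 0, 0.015, 0], [10, 0, -0.02, 0, 0], [10, -0.01, -0.04, 0, 0], [10, -0.01, -0.045, 0, 0]]])

```text
time: 27.85
tool_pos: [0.5261, -0.2421, 0.2043]
tool_rot: [-0.0, 0.67, 0.742, 0.0]
contact_force: [0.9, -0.2, -1.9]
gripper_width: 0.2
grasp_force: 60.4
```

```bash
python3 - <<'E'
from h import *
st(); whites(); pan('green')
E
```

```text
t 27.85 tcp [ 0.5261 -0.2421  0.2043] yaw 5.9 z [-0.  0. -1.] feeder xy [ -29.1 -198.2] F [ 0.9 -0.2 -1.9] w 0.2 g 60.4
top white 57 lo [-6.  12.  34.8] hi [11.7 31.4 61. ]
top white 70 lo [ -8.4 -34.5  39.7] hi [ 8.3  3.  67.9]
side white 115 lo [-10.4 -35.4  30.7] hi [ 7.5 21.6 60.7]
top floor 501 [ 0.4488 -0.4593] [0.0616 0.138 ] 59.6 z 0.0029 x 0.404 0.523 y -0.483 -0.399
top rim 168 [ 0.4452 -0.4571] [0.0842 0.1745] 57.8 z 0.0579 x 0.394 0.54 y -0.491 -0.375
side floor 4763 [ 0.4699 -0.3664] [0.1247 0.1859] 6.3 z 0.0025 x 0.399 0.541 y -0.46 -0.27
side rim 1409 [ 0.4669 -0.3754] [0.1543 0.2217] 6.5 z 0.0591 x 0.384 0.551 y -0.488 -0.261
```

>>> servo_tool(deltas=[[[10, -0.012, -0.04, 0, 0], [10, -0.012, -0.045, 0, 0], [10, -0.012, -0.045, 0, 0], [10, -0.012, -0.042, 0, 0], [10, 0, 0, -0.03, 0], [10, 0, 0, -0.035, 0], [10, 0, 0, 0, 0], [10, 0, 0, 0, 0]]])

```text
time: 28.85
tool_pos: [0.4785, -0.4124, 0.139]
tool_rot: [-0.001, 0.67, 0.742, 0.0]
contact_force: [-0.2, -0.7, 0.0]
gripper_width: 0.196
grasp_force: 60.3
```

```bash
python3 - <<'E'
from h import *
s=st(); print((np.array([.4737,-.4274])-s['tool_pos'][:2]).round(4)); pan('green')
E
```

```text
t 28.85 tcp [ 0.4785 -0.4124  0.139 ] yaw 5.8 z [-0.002  0.002 -1.   ] feeder xy [ -93.6 -362.8] F [-0.2 -0.7  0. ] w 0.196 g 60.3
[-0.0048 -0.015 ]
top floor 1383 [ 0.4679 -0.3776] [0.131  0.1843] 6.7 z 0.0022 x 0.395 0.541 y -0.464 -0.281
top rim 231 [ 0.4659 -0.3591] [0.1516 0.1874] 5.8 z 0.0593 x 0.386 0.548 y -0.445 -0.262
side floor 3715 [ 0.4701 -0.3678] [0.1228 0.1888] 6.6 z 0.0025 x 0.399 0.541 y -0.46 -0.275
side rim 1150 [ 0.4666 -0.3754] [0.154  0.2226] 6.7 z 0.0593 x 0.383 0.55 y -0.488 -0.262
```

Green pan unmoved. Lowering into its empty half, releasing, and retreating upward.

>>> servo_tool(deltas=[[[10, -0.005, -0.013, -0.02, 0], [10, 0, 0, -0.03, 0], [10, 0, 0, -0.02, 0], [10, 0, 0, -0.009, 0], [10, 0, 0, -0.003, 0], [10, 0, 0, -0.001, 0], [10, 0, 0, 0, 0], [10, 0, 0, 0, 0]]])

```text
time: 29.75
tool_pos: [0.4741, -0.4277, 0.0585]
tool_rot: [0.001, 0.671, 0.742, -0.0]
contact_force: [0.5, -0.1, -0.5]
gripper_width: 0.198
grasp_force: 60.4
```

>>> servo_tool(deltas=[[[25, 0, 0, 0, 0], [45, 0, 0, 0, 0], [45, 0, 0, 0, 0], [45, 0, 0, 0.02, 0], [45, 0, 0, 0.035, 0], [45, 0, 0, 0.045, 0], [45, 0, 0, 0.045, 0], [45, 0, 0, 0.04, 0]]])

```text
time: 30.55
tool_pos: [0.4735, -0.4271, 0.2447]
tool_rot: [0.001, 0.671, 0.742, -0.0]
contact_force: [0.2, -1.0, -0.9]
gripper_width: 0.448
grasp_force: 0.0
```

>>> servo_tool(deltas=[[[45, -0.03, 0.03, 0.03, 0], [45, -0.03, 0.03, 0, 0], [45, 0, 0, 0, 0], [45, 0, 0, 0, 0], [45, 0, 0, 0, 0], [45, 0, 0, 0, 0], [45, 0, 0, 0, 0], [45, 0, 0, 0, 0]]])

```text
time: 31.35
tool_pos: [0.4148, -0.3685, 0.2705]
tool_rot: [-0.0, 0.671, 0.741, 0.0]
contact_force: [-0.5, 0.9, 0.4]
gripper_width: 0.452
grasp_force: 0.0
```

```bash
python3 - <<'E'
from h import *
st(); whites(); pan('red'); pan('green')
f=shot('side','s9.png'); im=cv2.imread('pics/s9.png'); cv2.imwrite('pics/c10.png',cv2.resize(im[150:400,250:450],None,fx=2.4,fy=2.4,interpolation=cv2.INTER_CUBIC))
for n,f,W,h in looks():
    h=h.astype(int); H,S,V=h[...,0],h[...,1],h[...,2]
    rep(n,'disc',(S<60)&(V>110)&(abs(W[...,0]-.467)<.06)&(W[...,1]<-.3)&(W[...,1]>-.48)&(W[...,2]<.1),W,20)
    rep(n,'pink',((H<6)|(H>165))&(S>50)&(S<=150)&(W[...,0]>.63)&(W[...,0]<.77)&(W[...,1]>-.22)&(W[...,1]<0)&(W[...,2]>.015),W,40)
E
```

```text
t 31.35 tcp [ 0.4148 -0.3685  0.2705] yaw 5.7 z [-0.  0. -1.] feeder xy [-152.5 -312.7] F [-0.5  0.9  0.4] w 0.452 g 0.0
top white 18 lo [ -12.3 -131.7   37.3] hi [  13.9 -125.7   47.6]
top white 58 lo [-6.  12.3 31.3] hi [11.4 31.2 61.5]
top white 71 lo [ -8.8 -34.6  38.7] hi [ 8.5  2.5 67.6]
side white 16 lo [ -11.3 -130.7   43.8] hi [  11.4 -126.2   47.8]
top floor 2759 [ 0.6929 -0.1136] [0.1445 0.2281] 4.0 z 0.0021 x 0.615 0.77 y -0.23 0.001
top rim 775 [ 0.7109 -0.1112] [0.2121 0.2491] 4.0 z 0.0593 x 0.6 0.82 y -0.238 0.015
side floor 1617 [ 0.7025 -0.0901] [0.1211 0.1919] 3.1 z 0.002 x 0.641 0.764 y -0.187 0.008
side rim 610 [ 0.6896 -0.1127] [0.1737 0.2515] 4.1 z 0.0583 x 0.603 0.777 y -0.241 0.016
top floor 1731 [ 0.4683 -0.3812] [0.1309 0.1934] 6.7 z 0.0024 x 0.395 0.541 y -0.474 -0.281
top rim 269 [ 0.4675 -0.3744] [0.1504 0.2172] 5.5 z 0.0586 x 0.385 0.549 y -0.479 -0.264
side floor 4036 [ 0.471  -0.3676] [0.1243 0.1879] 6.6 z 0.0026 x 0.399 0.541 y -0.46 -0.27
side rim 1392 [ 0.4668 -0.3756] [0.1539 0.2217] 6.4 z 0.0592 x 0.384 0.551 y -0.487 -0.262
top disc 105 px [473.  230.2] med [ 0.4716 -0.4165  0.0636] chute med [-101.5 -359.5   64.5] lo [-110. -392.   10.] hi [ -89. -345.   75.]
top pink 194 px [386.5 163.6] med [ 0.6748 -0.1467  0.0602] chute med [ 128.7 -117.1   18.2] lo [ 113. -145.  -20.] hi [148. -93.  32.]
side disc 697 px [364.1 370.2] med [ 0.4667 -0.4354  0.0544] chute med [-107.8 -380.6   59.4] lo [-111. -408.    5.] hi [ -73. -348.   73.]
side pink 311 px [395. 244.] med [ 0.6698 -0.1643  0.0537] chute med [ 122.1 -134.7   15.1] lo [ 111. -155.  -18.] hi [ 139. -100.   29.]
```

View pics/c10.png

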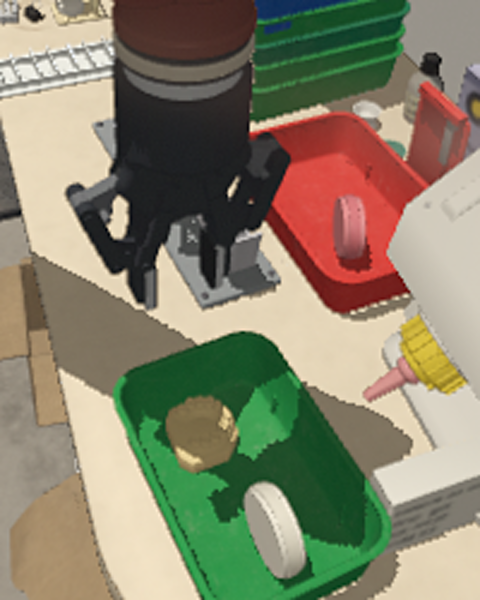

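The disc stands in the green pan at (273,530) beside the cast. The pink disc stands in the red pan, which was nudged about a centimetre, and the other white disc is at the gate. Handing in.

```bash
python3 -c "
from plant import manip
print(manip.job_done())"
```

```text
the job is handed in; nothing more can be done
None
```

The job is handed in, with no verdict returned. In the last look, the pink disc stood in the red pan, the issued white disc stood in the green pan beside its cast, and the second white disc was at the gate. The lever was last checked, at rest, just before I took the disc from the outlet.

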